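# Load battery packs onto the spring lift

### The arm

A 6-joint arm with a two-finger parallel gripper is mounted at the origin on the work surface. World frame = base frame: x ahead of the robot, y to its left, z up, the work surface at z = 0. Lengths are in m, angles in degrees, forces in N, time in s.
With the tool pointing down it reaches from about 0.4 to 0.825 m from the base axis. Payload 7 kg.
Tool frame: the origin (TCP) lies between the finger pads; the fingertips stand 11 mm ahead of it and the grasp point (between the pads) lies 8 mm behind it; z points along the fingers, y is the direction in which the jaws open and shut (so a half turn about z gives the same grasp; the last joint's range is limited). The gripper opens to 88 mm and grips with 3 to 60 N. Pads are 19 mm wide; open, the fingers measure 130 mm over their backs; the gripper's body (78 mm by 193 mm) begins 47 mm behind the grasp point.
Start: joints at [87.668, 20.546, 0.682, 0, -70.136, -16.507], TCP at [0.218, 0.639, 0.238] pointing down, gripper open.
Joint ranges: [-176.03, 176.03], [-82.01, 121.73], [-58.28, 71.71], [-173.87, 95.51], [-174.79, -0.11], [-173.66, 173.66]. Speed limits (degrees/s): [136.94, 136.94, 172.46, 180, 180, 180].

### API

Orientations are given as [roll, pitch, yaw] about the fixed x, y, z axes, in that order (R = Rz(yaw) Ry(pitch) Rx(roll)).
In Python, from plant import r gives the robot as it stands.
- The arm moves only by the shell command python3 -m inch 'ROWS' [OPENING] [FORCE]. ROWS is JSON, a list of rows, each an object of numbers: "x", "y", "z": the shift along the tool's x, y, z as a fraction of full scale; "yaw": the turn about the tool's z as a fraction of full scale. In form: [{"x": .., "y": .., "z": .., "yaw": ..}, ...]. A call has 1 to 5 rows; each row shifts and turns the pose as measured when the row begins, along the tool's axes as they then stand; what a row does not reach is not made up. Full scale, the value 1, is 0.025 m for a shift and 4 degrees for a turn. A row lasts 1/12 s, in which the tool goes at most 41.7 mm and 7.16 degrees, less where a joint would pass 70% of its speed; a pose out of reach is approached as far as the arm can. A call with a number of a shift or a turn outside -1 to 1 is refused whole. A call with a gripper value outside its range is refused whole. OPENING is the opening, from -1 (shut) to 1 (fully open), set as the call begins (- or left out, the last holds). The fingers move at their own pace and stop on an object; FORCE is the grip in N (left out, the last holds). Time passes only in rows, so rows that do not move let the fingers close. It gives the time, the measured TCP pose, the force and the opening at its end, in the units of the state.
- r.get_state(): the state, without advancing time (a new reading comes with each control period).
- r.capture(name): name is "scene" or "top" or "wrist"; returns (picture, depth): 420x560x3 uint8, red, green, blue; 420x560 float32, m along the optical axis (not along the pixel's ray), 0 where there is no reading.
- r.camera_info(name): a dict with "mtx" (3x3 intrinsics, pixels), "pose" (4x4, takes a point from camera to world coordinates). Camera axes: x right, y down, z forward; pixel columns grow to the right and rows downward; lengths in m; the calibration is good to about 2 mm. A picture is of the moment at which its call begins: read the wrist's pose just before it. camera_info takes no time and is no camera call; for the wrist camera it gives the pose at the moment of the call.
- r.close_job(): hands the job in, once; it reports no verdict.
The state is a dict: "time_s": time; "joints": joint angles; "qd": joint speeds; "joint_torque": joint torques, N m; "tcp_pos": TCP position; "eef_rot": TCP orientation; "contact_force": force on the tool from outside, world axes, zero at the start; "moment": the same for the moment, N m; "gripper_width": finger opening in m.
Only numpy, scipy, OpenCV 4.12 (cv2) and the standard library are available. Lean on these libraries where they do the work, as an engineer would, in place of code of your own. Each camera call takes 0.05 s, during which the arm holds its last target. There are 200 camera calls.

### The job

Move both battery packs from the sloping charging rack onto the yellow spring lift: first the wide pack, flat, face up, in the middle of the platform and lengthways along it, then the narrow pack flat and face up on the middle of the wide one, lying the same way. Lower each one gently and let it go so that the platform sinks under it; do not drop or bang them down. Leave the radio in the rack and everything else where it is.

Things in the scene. Friction and masses are not known exactly. Their poses are not given: they have to be found in the camera images.
- wide_pack: the wide battery pack: black flat box 110 long x 60 wide x 38 mm thick with a grey top panel, about 0.55 kg (0.44 to 0.66). Lies on the rack's slope, low end against the lip, in any bay. Origin: middle of the underside; x along the length (uphill in the rack), y across the width, z out of the top face (square to the slope in the rack).
- narrow_pack: the narrow battery pack: like the wide one but 110 long x 44 wide x 38 mm thick, about 0.40 kg (0.32 to 0.48). Lies on the rack's slope, low end against the lip, in any bay. Origin: middle of the underside; x along the length (uphill in the rack), y across the width, z out of the top face (square to the slope in the rack).
- radio: two-way radio handset, black, 110 x 52 x 26 mm plus a 60 mm stub aerial, charging in the remaining bay; stays there. Lies on the rack's slope, low end against the lip, in any bay. Origin: middle of the underside; x along the length (uphill in the rack), y across the width, z out of the top face (square to the slope in the rack).
- rack: grey fixed charging rack: a flat bed 160 x 330 mm sloping up away from the robot at 0.48 rad (27.5 deg), three bays side by side at y = -105, 0, 105 mm (things within 5 mm of these lines); lip 10 mm above the bed along its low edge, nothing between bays. Origin on the table under the bays' middle; x horizontal, uphill; z up. Bed surface 75 mm up at x = 0, top edge 119 mm.
- platform_top (a point): middle of the upper face of the lift's yellow flat steel platform, 180 mm (x) x 130 mm (y), no rim; x along its length, z up. It moves with the platform: 140 mm above the table when empty. The base below it is a fixed yellow box 160 x 110 mm and 50 mm high.
- light_bar (a point): middle of the rack's status light bar, 16 mm square, 330 mm long along the rack's y, fixed on a 12 mm post at each end. It lies 88 mm uphill of the bays' middle line and 150 mm out from the bed, measured square to the slope, so it hangs straight above the packs, about 250 mm over the table: a tool standing upright over a pack meets it, one leaning square to the slope clears it.
- lift (a joint): how far the platform has sunk on its springs, m: 0 empty (at its upper stop), 0.095 fully down. It sinks straight down about 7 mm per 100 g (140 N/m), damped (45 N s/m), so it takes about 1 s to settle after a pack is let go: some 39 mm under the wide pack, 28 mm more under the narrow one.
- mouse_puck: black domed computer mouse, 62 mm across, 30 mm high; loose, to be left alone. Origin: middle of its underside
- phone: black handset slab 150 x 72 x 10 mm lying flat; loose, to be left alone. Origin: middle of its underside
- screwdriver: screwdriver with a grey handle, 160 mm long, lying between rack and lift; loose, to be left alone. Origin: middle of its underside
- mug: white mug, 80 mm across, 95 mm high; loose, to be left alone. Origin: middle of its underside
- tape_roll: brown tape roll, 100 mm across, 48 mm high, lying flat; loose, to be left alone. Origin: middle of its underside
- adapter: black mains adapter brick 110 x 50 x 32 mm; loose, to be left alone. Origin: middle of its underside
- torch: pocket torch, about 145 mm long, up to 38 mm wide and 36 mm high, lying flat; loose, to be left alone. Origin: middle of its underside
There are look-alikes about, which are no part of the job. Leave any turquoise look-alike of the wide_pack alone.

How it is judged:
By the outcome, as a careful person would: the job done as asked, in the order asked, and still so for the second after the job is handed in, with the robot touching nothing.
It also fails if it takes over 67 s, if anything falls off the work surface, if the arm or the gripper's body presses on something with over 40 N, if the wrist force passes 120 N, or if a joint passes its speed limit or range.

## Working session

There is one attempt and no reset: what is moved stays moved. The work goes in short steps, Python scripts to look and compute and a shell command to move; the robot and the scene stay as the last step left them, time stands still between calls to the robot, and variables do not carry over. Pictures are saved under pics/ and viewed, about 8 in all and at most 12, crops included, and the job is handed in when it is done.

```bash
ls; mkdir -p pics; python3 - <<'E'
from plant import r
import cv2,numpy as np
np.set_printoptions(precision=4,suppress=True)
print(r.get_state())
for n in("scene","top"):
    p,d=r.capture(n); i=r.camera_info(n); print(n,i)
    cv2.imwrite(f"pics/{n}0.png",p[:,:,::-1]); np.savez(f"{n}0.npz",p=p,d=d,K=i["mtx"],T=i["pose"])
E
```

```text
pics
{'time_s': 0.0, 'joints': array([ 87.6675,  20.5915,   0.632 ,  -0.0235, -70.1375, -16.5062]), 'qd': array([ 0.046 ,  0.0058,  0.0212, -0.0417,  0.0582, -0.0173]), 'joint_torque': array([  0.0003, -58.271 ,  29.3059,   6.9974,   0.007 ,  -0.0001]), 'tcp_pos': array([0.2178, 0.6384, 0.2366]), 'eef_rot': array([179.9007,  -0.0063, -18.8467]), 'contact_force': array([-0.4   ,  0.5681,  0.4769]), 'moment': array([ 0.0283,  0.0349, -0.0127]), 'gripper_width': 0.08763770525172287}
scene {'mtx': array([[463.0443,   0.    , 287.0159],
       [  0.    , 463.0443, 208.1453],
       [  0.    ,   0.    ,   1.    ]]), 'pose': array([[ 0.4376,  0.676 , -0.593 ,  1.4686],
       [ 0.899 , -0.3408,  0.2749, -0.4784],
       [-0.0163, -0.6534, -0.7569,  1.3331],
       [ 0.    ,  0.    ,  0.    ,  1.    ]])}
top {'mtx': array([[504.7114,   0.    , 287.626 ],
       [  0.    , 504.7114, 200.7684],
       [  0.    ,   0.    ,   1.    ]]), 'pose': array([[ 0.0508, -0.9784,  0.2002,  0.2575],
       [-0.9987, -0.0507,  0.0057, -0.0262],
       [ 0.0046, -0.2003, -0.9797,  1.6421],
       [ 0.    ,  0.    ,  0.    ,  1.    ]])}
```

View pics/scene0.png

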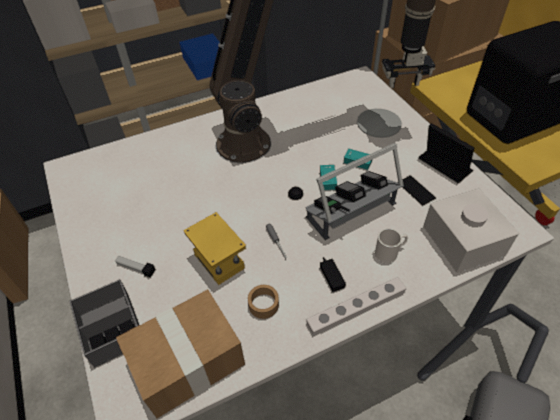

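View pics/top0.png

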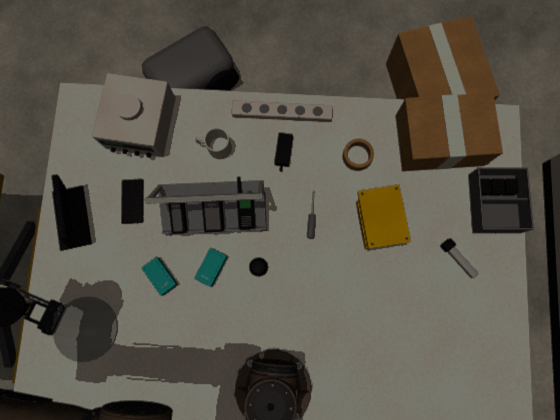

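```bash
cat > h.py <<'E'
import numpy as np,cv2
np.set_printoptions(precision=4,suppress=True)
def cloud(p,d,K,T):
    v,u=np.mgrid[:d.shape[0],:d.shape[1]]
    P=np.stack([(u-K[0,2])/K[0,0]*d,(v-K[1,2])/K[1,1]*d,d],-1)@T[:3,:3].T+T[:3,3]
    P[d==0]=np.nan
    return P
def load(n):
    f=np.load(n+".npz"); return f['p'],cloud(f['p'],f['d'],f['K'],f['T'])
E
python3 - <<'E'
from h import *
p,P=load("top0"); q,Q=load("scene0")
a=cv2.resize(p[170:245,145:280],None,fx=5.5,fy=4*1.375,interpolation=3)[:300*2]
b=cv2.resize(q[140:240,300:420],None,fx=3.3,fy=3.3,interpolation=3)
c=cv2.resize(q[0:90,360:460],None,fx=2,fy=2,interpolation=3)
can=np.zeros((600,800,3),np.uint8); a=cv2.resize(a,(450,250)); can[:250,:450]=a; can[260:590,:396]=b
can[:180,460:660]=c
w=q[200:290,170:260]; can[260:530,420:690]=cv2.resize(w,(270,270))
can=np.clip(can.astype(float)*1.6,0,255).astype(np.uint8)
cv2.imwrite("pics/c1.png",can[:,:,::-1])
# platform: yellow
for n,I,C in(("top",p,P),("scene",q,Q)):
    h=cv2.cvtColor(I,cv2.COLOR_RGB2HSV)
    m=(h[...,0]>18)&(h[...,0]<30)&(h[...,1]>150)&(C[...,2]>.12)&(C[...,2]<.16)&(abs(C[...,1])<.6)
    X=C[m]; r_=cv2.minAreaRect((X[:,:2]*1000).astype(np.float32)); print(n,"plat",r_,X[:,2].mean(),m.sum())
# bar & rack
for n,C in(("top",P),("scene",Q)):
    m=(C[...,2]>.225)&(C[...,2]<.275)&(C[...,0]>.3)&(C[...,0]<.75)&(C[...,1]>-.1)&(C[...,1]<.4)
    X=C[m]; print(n,"bar",cv2.minAreaRect((X[:,:2]*1000).astype(np.float32)),X.mean(0),len(X))
E
```

```text
top plat ((533.83935546875, -309.9457092285156), (178.23269653320312, 131.10714721679688), 12.08135986328125) 0.14022287467705616 2481
scene plat ((538.974365234375, -312.0758361816406), (184.8926239013672, 128.35153198242188), 11.274187088012695) 0.1374353781635139 1789
top bar ((544.3717041015625, 219.36366271972656), (30.698740005493164, 329.7558898925781), 5.339132308959961) [0.5389 0.2179 0.2549] 781
scene bar ((546.1991577148438, 218.1842803955078), (33.78589630126953, 332.8484802246094), 6.062461853027344) [0.5478 0.2107 0.2494] 573
```

View pics/c1.png

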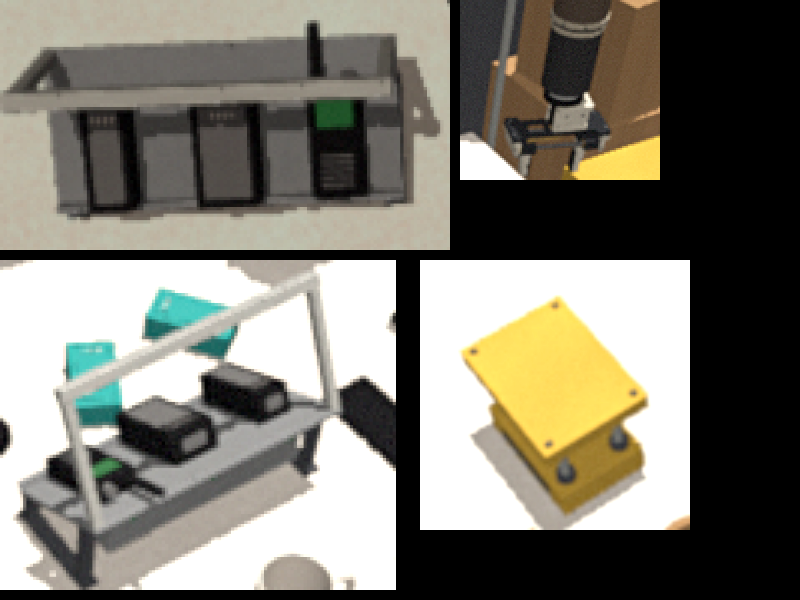

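```bash
cat >> h.py <<'E'
def rack(yaw,o):
    c,s=np.cos(np.radians(yaw)),np.sin(np.radians(yaw)); Z=np.array([[c,-s,0],[s,c,0],[0,0,1]])
    a=.48; S=np.array([[np.cos(a),0,-np.sin(a)],[0,1,0],[np.sin(a),0,np.cos(a)]])
    return Z@S   # columns: uphill, y, normal
E
python3 - <<'E'
from h import *
for n in("top0","scene0"):
    p,C=load(n); X=C.reshape(-1,3); X=X[~np.isnan(X).any(1)]
    b=X[(X[:,2]>.235)&(X[:,2]<.265)&(X[:,0]>.45)&(X[:,0]<.65)&(X[:,1]>.02)&(X[:,1]<.4)]
    f=np.polyfit(b[:,1],b[:,0],1); f=np.polyfit(*b[abs(b[:,0]-np.polyval(f,b[:,1]))<.01][:,[1,0]].T,1); yaw=-np.degrees(np.arctan(f[0])); print(n,"bar yaw",yaw,"x at y=.219",np.polyval(f,.219), "y ext",np.percentile(b[:,1],[1,99]))
    R=rack(yaw,0)
    # region of bed
    g=X[(X[:,0]>.38)&(X[:,0]<.68)&(X[:,1]>0)&(X[:,1]<.42)&(X[:,2]>.03)&(X[:,2]<.22)]
    q=(g-[.53,.219,.075])@R  # s,y,n
    hh=np.histogram(q[:,2],np.arange(-.05,.1,.004)); print(dict(zip((hh[1][:-1]*1000).round().astype(int).tolist(),hh[0].tolist())))
    n0=np.median(q[(abs(q[:,2])<.02)][:,2])
    t=q[(q[:,2]>n0+.033)&(q[:,2]<n0+.044)]
    for lo,hi in((.06,.15),(-.05,.055),(-.15,-.06)):
        u=t[(t[:,1]>lo)&(t[:,1]<hi)]
        if len(u)>10: 
            rr=cv2.minAreaRect((u[:,:2]*1000).astype(np.float32)); k=u.mean(0); print(len(u),n0,rr, "mean world",k@R.T+[.53,.219,.075],np.percentile(u[:,0],[2,98]),np.percentile(u[:,1],[2,98]))
    bd=q[abs(q[:,2]-n0)<.006]; print("bed s",np.percentile(bd[:,0],[.5,99.5]),"y",np.percentile(bd[:,1],[.5,99.5]))
E
```

```text
top0 bar yaw 5.303710966026107 x at y=.219 0.5379628592700652 y ext [0.0574 0.3795]
{-50: 0, -46: 0, -42: 0, -38: 0, -34: 0, -30: 0, -26: 0, -22: 0, -18: 0, -14: 13, -10: 112, -6: 689, -2: 1137, 2: 579, 6: 184, 10: 92, 14: 66, 18: 127, 22: 276, 26: 243, 30: 229, 34: 476, 38: 384, 42: 123, 46: 18, 50: 4, 54: 4, 58: 2, 62: 10, 66: 2, 70: 4, 74: 1, 78: 8, 82: 5, 86: 2, 90: 5, 94: 8}
397 0.0002667243866556673 ((-2.611652374267578, 104.6368179321289), (103.35385131835938, 45.25853729248047), 0.17292051017284393) mean world [0.5011 0.3215 0.108 ] [-0.0507  0.0462] [0.0835 0.1255]
589 0.0002667243866556673 ((-51.01579284667969, -3.6556129455566406), (66.46607971191406, 202.26925659179688), 86.60828399658203) mean world [0.5003 0.2117 0.102 ] [-0.1481  0.0453] [-0.0326  0.025 ]
11 0.0002667243866556673 ((-67.80255889892578, -124.44427490234375), (194.2117156982422, 25.69306755065918), 4.30579137802124) mean world [0.4393 0.0834 0.0603] [-0.164   0.0274] [-0.1435 -0.1058]
bed s [-0.0607  0.097 ] y [-0.1649  0.1624]
scene0 bar yaw 5.254375644242792 x at y=.219 0.5474704509674537 y ext [0.0556 0.3807]
{-50: 48, -46: 61, -42: 56, -38: 43, -34: 46, -30: 21, -26: 7, -22: 6, -18: 4, -14: 28, -10: 161, -6: 666, -2: 195, 2: 108, 6: 103, 10: 100, 14: 128, 18: 151, 22: 159, 26: 94, 30: 181, 34: 208, 38: 13, 42: 13, 46: 7, 50: 11, 54: 10, 58: 11, 62: 9, 66: 13, 70: 9, 74: 9, 78: 11, 82: 8, 86: 13, 90: 10, 94: 10}
159 -0.002494878624016324 ((25.247039794921875, 107.40628051757812), (156.6267852783203, 63.63557434082031), 9.151090621948242) mean world [0.5141 0.3211 0.1101] [-0.0463  0.0821] [0.0808 0.1447]
213 -0.002494878624016324 ((-35.385292053222656, -3.7206172943115234), (60.74848556518555, 198.90762329101562), 89.60269927978516) mean world [0.5221 0.2115 0.1093] [-0.0503  0.0594] [-0.0333  0.0237]
bed s [-0.0599  0.1012] y [-0.1673  0.1592]
```

```bash
cat > go.py <<'E'
# usage: go.py x y z yaw -> remaining shift in tool axes (units of 25 mm) and yaw (units of 4 deg)
import sys,numpy as np
from plant import r
from scipy.spatial.transform import Rotation as Ro
s=r.get_state(); t=list(map(float,sys.argv[1:5]))
R=Ro.from_euler('xyz',s['eef_rot'],degrees=True)
d=R.inv().apply(np.array(t[:3])-s['tcp_pos'])/.025
dy=-((t[3]-s['eef_rot'][2]+180)%360-180)/4
print("t",round(s['time_s'],2),"pos",s['tcp_pos'].round(4),"rot",s['eef_rot'].round(2),"F",s['contact_force'].round(1),"M",s['moment'].round(2),"w",round(s['gripper_width'],4),"j",s['joints'].round(0)); print("GO xyz",d.round(2),"yaw",round(dy,2))
E
python3 -m inch '[{"z":-1,"yaw":-1},{"z":-1,"yaw":-1},{"z":-1,"yaw":-1},{"z":-1,"yaw":-1},{"z":-1,"yaw":-1}]' 1
python3 go.py 0.42 0.20 0.35 5.3
```

```text
t 0.1 pos [0.2178 0.6384 0.2367] rot [ 1.7992e+02 -1.0000e-02 -1.8840e+01] F [-0.5 -0.1 -0.8] M [-0.04  0.01  0.03] w 0.0876 j [ 88.  21.   1.  -0. -70. -17.]
GO xyz [13.32 13.99 -4.51] yaw -6.04validation failed for argument at $[0]...
```

```bash

python3 -m inch '[{"x":0,"y":0,"z":-1,"yaw":-1},{"x":0,"y":0,"z":-1,"yaw":-1},{"x":0,"y":0,"z":-1,"yaw":-1},{"x":0,"y":0,"z":-1,"yaw":-1},{"x":0,"y":0,"z":-1,"yaw":-1}]' 1
python3 go.py 0.42 0.20 0.35 5.3
```

```text
time_s: 0.52
tcp_pos: [0.2167, 0.6351, 0.3554]
eef_rot: [178.8, 0.3, 1.8]
contact_force: [-0.5, 0.5, -0.2]
gripper_width: 0.0876
t 0.52 pos [0.2167 0.6351 0.3554] rot [178.84   0.29   1.82] F [-0.5  0.5 -0.2] M [ 0.12 -0.03 -0.03] w 0.0876 j [ 88.  18.  13.  -0. -85.   4.]
GO xyz [ 7.57 17.65  0.53] yaw -0.87
```

```bash

python3 -m inch '[{"x":0.4,"y":0.95,"z":0,"yaw":-0.2},{"x":0.4,"y":0.95,"z":0,"yaw":-0.2},{"x":0.4,"y":0.95,"z":0,"yaw":-0.2},{"x":0.4,"y":0.95,"z":0,"yaw":-0.1},{"x":0.4,"y":0.95,"z":0,"yaw":-0.1}]'
python3 -m inch '[{"x":0.4,"y":0.95,"z":0,"yaw":0},{"x":0.4,"y":0.95,"z":0,"yaw":0},{"x":0.4,"y":0.95,"z":0,"yaw":0},{"x":0.4,"y":0.95,"z":0,"yaw":0},{"x":0.4,"y":0.95,"z":0,"yaw":0}]'
python3 -m inch '[{"x":0.4,"y":0.95,"z":0,"yaw":0},{"x":0.4,"y":0.95,"z":0,"yaw":0},{"x":0.4,"y":0.95,"z":0,"yaw":0},{"x":0.4,"y":0.95,"z":0,"yaw":0},{"x":0,"y":0,"z":0,"yaw":0}]'
python3 go.py 0.45 0.208 0.20 5.3
```

```text
time_s: 0.93
tcp_pos: [0.274, 0.5211, 0.36]
eef_rot: [179.1, 0.3, 5.8]
contact_force: [0.7, -0.5, 0.8]
gripper_width: 0.0879
time_s: 1.35
tcp_pos: [0.3371, 0.4011, 0.36]
eef_rot: [179.0, 0.4, 5.8]
contact_force: [-0.5, -0.6, -0.4]
gripper_width: 0.0876
time_s: 1.77
tcp_pos: [0.3885, 0.3019, 0.3608]
eef_rot: [178.9, 0.5, 5.8]
contact_force: [-0.4, -0.2, 0.1]
gripper_width: 0.0875
t 1.77 pos [0.3885 0.3019 0.3608] rot [178.89   0.49   5.77] F [-0.4 -0.2  0.1] M [0.03 0.05 0.02] w 0.0875 j [ 61.   0.  -9.   0. -82.  35.]
GO xyz [2.13 3.86 6.49] yaw 0.12
```

```bash

python3 -m inch '[{"x":0.4,"y":0.85,"z":0.8,"yaw":0},{"x":0.4,"y":0.85,"z":0.9,"yaw":0},{"x":0.4,"y":0.85,"z":0.9,"yaw":0},{"x":0.4,"y":0.85,"z":0.9,"yaw":0},{"x":0.2,"y":0.4,"z":0.9,"yaw":0}]'
python3 -m inch '[{"x":0,"y":0,"z":0.8,"yaw":0},{"x":0,"y":0,"z":0.8,"yaw":0},{"x":0,"y":0,"z":0.4,"yaw":0},{"x":0,"y":0,"z":0,"yaw":0}]'
python3 go.py 0.4845 0.2112 0.075 5.3
python3 - <<'E'
from plant import r
from h import *
i=r.camera_info("wrist"); p,d=r.capture("wrist"); np.savez("w1.npz",p=p,d=d,K=i["mtx"],T=i["pose"])
q,_=r.capture("scene")
cv2.imwrite("pics/w1.png",np.hstack([cv2.resize(p,(400,300)),cv2.resize(q[100:250,280:480],(400,300))])[:,:,::-1]); print(i["pose"])
E
```

```text
time_s: 2.18
tcp_pos: [0.4451, 0.2086, 0.2529]
eef_rot: [179.3, 0.1, 5.9]
contact_force: [0.9, -0.1, -0.1]
gripper_width: 0.0878
time_s: 2.52
tcp_pos: [0.4431, 0.2029, 0.1948]
eef_rot: [179.1, 0.5, 5.5]
contact_force: [0.1, 0.0, 0.0]
gripper_width: 0.0876
t 2.52 pos [0.4431 0.2029 0.1948] rot [179.07   0.52   5.52] F [0.1 0.  0. ] M [-0.04 -0.   -0.01] w 0.0876 j [ 48.   5. -26.   0. -60.  47.]
GO xyz [ 1.72 -0.25  4.78] yaw 0.05
[[ 0.0958 -0.9556 -0.2787  0.5159]
 [-0.9953 -0.0875 -0.042   0.2114]
 [ 0.0158  0.2814 -0.9595  0.3417]
 [ 0.      0.      0.      1.    ]]
```

View pics/w1.png

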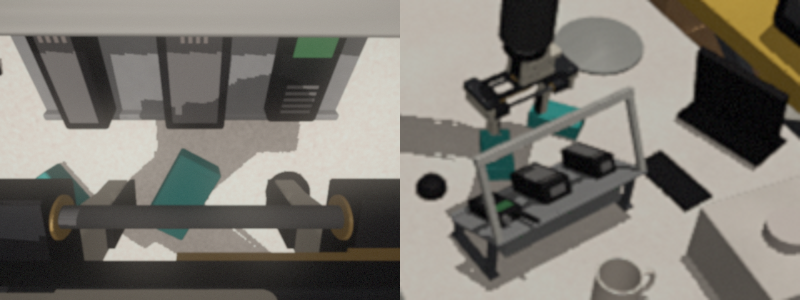

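```bash
cat > meas.py <<'E'
import sys
from h import *
def packs(n):
    p,C=load(n); R=rack(5.3,0); o=np.array([.53,.219,.075])
    q=(C.reshape(-1,3)-o)@R; ok=~np.isnan(q).any(1)&(abs(q[:,1])<.16)&(q[:,0]>-.06)&(q[:,0]<.09)&(abs(q[:,2])<.06)
    q=q[ok]; n0=np.median(q[abs(q[:,2])<.012][:,2]); 
    for y0 in(.105,0,-.105):
        u=q[(q[:,2]>n0+.032)&(q[:,2]<n0+.046)&(abs(q[:,1]-y0)<.045)]
        if len(u)>50: print("bay",y0,len(u),"n0",n0.round(4),"n",np.median(u[:,2]).round(4),"s",np.percentile(u[:,0],[1,99]),"y",np.percentile(u[:,1],[1,99]),"ang",[np.degrees(np.arctan(np.polyfit(b[:,0],b[:,1],1)[0])).round(2) for b in [u]])
packs(sys.argv[1])
E
python3 meas.py w1
```

```text
bay 0.105 9418 n0 0.0012 n 0.0395 s [-0.0527  0.0363] y [0.0827 0.1254] ang [np.float64(0.05)]
bay 0 12087 n0 0.0012 n 0.0395 s [-0.0528  0.0365] y [-0.0336  0.0247] ang [np.float64(-0.03)]
```

```bash

python3 -m inch '[{"x":0,"y":-0.3,"z":0.9,"yaw":0},{"x":0,"y":0,"z":0.9,"yaw":0},{"x":0,"y":0,"z":0.9,"yaw":0},{"x":0,"y":0,"z":0.9,"yaw":0},{"x":0,"y":0,"z":0.9,"yaw":0}]'
python3 -m inch '[{"x":0,"y":0,"z":0,"yaw":0}]'
python3 go.py 0.486 0.2102 0.076 5.3
```

```text
time_s: 3.03
tcp_pos: [0.4498, 0.2178, 0.0922]
eef_rot: [179.9, -0.7, 5.8]
contact_force: [0.1, 0.4, 0.5]
gripper_width: 0.0877
time_s: 3.12
tcp_pos: [0.4485, 0.217, 0.0897]
eef_rot: [179.7, -0.5, 5.8]
contact_force: [-0.9, -0.9, -0.0]
gripper_width: 0.0875
t 3.12 pos [0.4485 0.217  0.0897] rot [179.75  -0.47   5.79] F [-0.9 -0.9 -0. ] M [-0.17  0.17  0.03] w 0.0875 j [ 49.  13. -33.   1. -44.  46.]
GO xyz [1.46 0.42 0.56] yaw 0.12
```

```bash

python3 -m inch '[{"x":0.2,"y":0.25,"z":0.4,"yaw":0.1},{"x":0.2,"y":0.1,"z":0.1,"yaw":0},{"x":0.2,"y":0,"z":0,"yaw":0},{"x":0.2,"y":0,"z":0,"yaw":0},{"x":0.2,"y":0,"z":0,"yaw":0}]'
python3 go.py 0.486 0.2102 0.076 5.3
```

```text
time_s: 3.53
tcp_pos: [0.4787, 0.2145, 0.0841]
eef_rot: [179.9, -0.8, 5.6]
contact_force: [0.2, -0.2, -0.3]
gripper_width: 0.0878
t 3.53 pos [0.4787 0.2145 0.0841] rot [179.95  -0.84   5.61] F [ 0.2 -0.2 -0.3] M [-0.05  0.04 -0.05] w 0.0878 j [ 46.  15. -30.   1. -44.  49.]
GO xyz [0.27 0.2  0.33] yaw 0.08
```

```bash

python3 -m inch '[{"x":0.15,"y":0.3,"z":0.4,"yaw":0.1},{"x":0.1,"y":0.1,"z":0.1,"yaw":0},{"x":0,"y":0,"z":0,"yaw":0}]'
python3 go.py 0.486 0.2102 0.076 5.3
python3 - <<'E'
from plant import r
from h import *
q,_=r.capture("scene");i=r.camera_info("wrist"); p,d=r.capture("wrist")
cv2.imwrite("pics/s2.png",np.hstack([cv2.resize(p,(400,300)),cv2.resize(q[110:230,300:420],(400,300),interpolation=3)])[:,:,::-1])
E
```

```text
time_s: 3.78
tcp_pos: [0.4896, 0.2062, 0.0732]
eef_rot: [-179.9, -1.1, 5.2]
contact_force: [0.6, -0.7, 0.3]
gripper_width: 0.0876
t 3.78 pos [0.4896 0.2062 0.0732] rot [-179.87   -1.1     5.19] F [ 0.6 -0.7  0.3] M [-0.06  0.   -0.03] w 0.0876 j [ 44.  16. -31.   1. -42.  50.]
GO xyz [-0.13 -0.17 -0.11] yaw -0.03
```

View pics/s2.png

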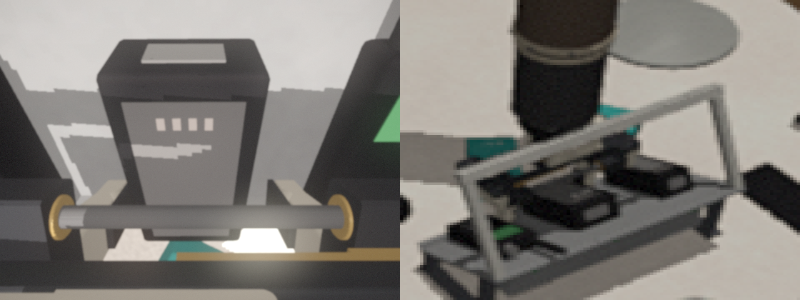

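```bash

python3 -m inch '[{"x":-0.13,"y":-0.2,"z":-0.15,"yaw":0},{"x":0,"y":0,"z":0,"yaw":0},{"x":0,"y":0,"z":0,"yaw":0},{"x":0,"y":0,"z":0,"yaw":0},{"x":0,"y":0,"z":0,"yaw":0}]' -1 30
python3 -m inch '[{"x":0,"y":0,"z":0,"yaw":0},{"x":0,"y":0,"z":0,"yaw":0},{"x":0,"y":0,"z":0,"yaw":0},{"x":0,"y":0,"z":0,"yaw":0}]'
python3 go.py 0.486 0.2102 0.076 5.3
```

```text
time_s: 4.3
tcp_pos: [0.4841, 0.2114, 0.0778]
eef_rot: [-179.9, -1.1, 5.2]
contact_force: [-0.7, -0.4, -0.6]
gripper_width: 0.0596
time_s: 4.63
tcp_pos: [0.4834, 0.2113, 0.0774]
eef_rot: [-179.9, -1.0, 5.2]
contact_force: [-1.2, 0.1, 0.0]
gripper_width: 0.0597
t 4.63 pos [0.4834 0.2113 0.0774] rot [-179.9    -1.01    5.23] F [-1.2  0.1  0. ] M [-0.01  0.13  0.04] w 0.0597 j [ 45.  16. -31.   1. -43.  49.]
GO xyz [0.1  0.05 0.06] yaw -0.02
```

```bash

python3 -m inch '[{"x":0,"y":0,"z":-0.3,"yaw":0},{"x":0,"y":0,"z":-0.4,"yaw":0},{"x":0,"y":0,"z":-0.4,"yaw":0},{"x":0,"y":0,"z":-0.4,"yaw":0},{"x":0,"y":0,"z":0,"yaw":0}]'
python3 go.py 0.486 0.2102 0.1 5.3
python3 - <<'E'
from plant import r
from h import *
q,d=r.capture("scene");np.savez("s3.npz",p=q,d=d,K=r.camera_info("scene")["mtx"],T=r.camera_info("scene")["pose"]);i=r.camera_info("wrist"); p,d=r.capture("wrist")
cv2.imwrite("pics/s3.png",np.hstack([cv2.resize(p,(400,300)),cv2.resize(q[110:230,300:420],(400,300),interpolation=3)])[:,:,::-1])
E
```

```text
time_s: 5.05
tcp_pos: [0.4806, 0.2094, 0.1165]
eef_rot: [179.9, -0.7, 5.2]
contact_force: [0.4, 0.1, -4.0]
gripper_width: 0.06
t 5.05 pos [0.4806 0.2094 0.1165] rot [179.91  -0.69   5.16] F [ 0.4  0.1 -4. ] M [ 0.05  0.08 -0.01] w 0.06 j [ 45.  13. -28.   1. -49.  49.]
GO xyz [ 0.21 -0.01  0.66] yaw -0.04
```

View pics/s3.png

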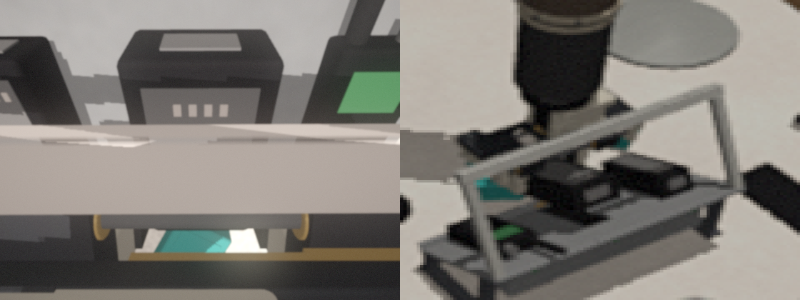

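```bash

python3 -m inch '[{"x":-0.4,"y":0,"z":-0.2,"yaw":0},{"x":-0.6,"y":0,"z":-0.2,"yaw":0},{"x":-0.6,"y":0,"z":-0.2,"yaw":0},{"x":-0.6,"y":0,"z":-0.2,"yaw":0},{"x":-0.3,"y":0,"z":0,"yaw":0}]'
python3 -m inch '[{"x":0,"y":0,"z":-0.4,"yaw":0},{"x":0,"y":0,"z":-0.6,"yaw":0},{"x":0,"y":0,"z":-0.6,"yaw":0},{"x":0,"y":0,"z":-0.3,"yaw":0},{"x":0,"y":0,"z":0,"yaw":0}]'
python3 go.py 0.42 -0.12 0.18 5.3
cat > tilt.py <<'E'
# tilt of the held pack from wrist depth, in tool frame; saves picture
import sys
from plant import r
from h import *
from scipy.spatial.transform import Rotation as Ro
s=r.get_state(); i=r.camera_info("wrist"); p,d=r.capture("wrist"); np.savez(sys.argv[1]+".npz",p=p,d=d,K=i["mtx"],T=i["pose"])
C=cloud(p,d,i["mtx"],i["pose"]).reshape(-1,3); R=Ro.from_euler('xyz',s['eef_rot'],degrees=True)
q=R.inv().apply(C-s['tcp_pos']); q=q[(abs(q[:,1])<.028)&(q[:,0]>.02)&(q[:,0]<.13)&(q[:,2]>-.08)&(q[:,2]<.08)]
for a in range(10,125,10):
    u=q[(q[:,0]>a/1e3)&(q[:,0]<a/1e3+.01)]
    if len(u)>20: print(a,"z tool med",np.percentile(u[:,2],[10,50,90]),"y",np.percentile(u[:,1],[2,98]))
cv2.imwrite("pics/"+sys.argv[1]+".png",p[:,:,::-1])
E
python3 tilt.py t1
```

```text
time_s: 5.57
tcp_pos: [0.4129, 0.2009, 0.132]
eef_rot: [179.6, -0.3, 4.9]
contact_force: [-0.6, 0.7, -3.8]
gripper_width: 0.0598
time_s: 5.98
tcp_pos: [0.4071, 0.1987, 0.1789]
eef_rot: [179.5, 0.0, 5.0]
contact_force: [0.0, -0.4, -4.2]
gripper_width: 0.0597
t 5.98 pos [0.4071 0.1987 0.1789] rot [1.795e+02 2.000e-02 5.000e+00] F [ 0.  -0.4 -4.2] M [0.1  0.03 0.  ] w 0.0597 j [ 51.   2. -31.   0. -57.  43.]
GO xyz [-0.6  12.75  0.07] yaw -0.07
20 z tool med [-0.0732 -0.0717 -0.0288] y [-0.0268  0.0269]
30 z tool med [-0.0704 -0.0357 -0.0329] y [-0.0268  0.0268]
40 z tool med [-0.0418 -0.0398 -0.0376] y [-0.0267  0.0268]
50 z tool med [-0.0469 -0.0447 -0.0426] y [-0.0266  0.0269]
60 z tool med [-0.0513 -0.0496 -0.0476] y [-0.0267  0.0268]
70 z tool med [-0.0543 -0.053  -0.0513] y [-0.0266  0.0269]
80 z tool med [-0.0486 -0.0428 -0.034 ] y [-0.0263  0.0268]
90 z tool med [-0.0294 -0.0267 -0.0243] y [-0.0263  0.027 ]
```

```bash
python3 - <<'E'
from h import *
p,C=load("top0")
for v,u in((192,313),(238,310),(238,315),(225,307),(267,258),(267,249),(267,268),(240,365),(250,370)): print(v,u,C[v,u])
# free-space check
m=(C[...,2]>.008)&(C[...,0]>.3)&(C[...,0]<.5)&(C[...,1]>-.24)&(C[...,1]<.02)
X=C[m]; print(len(X),X[:,0].min() if len(X) else 0); 
for y in np.arange(-.24,.02,.02):
    k=X[(X[:,1]>=y)&(X[:,1]<y+.02)]; print(y.round(2),len(k),np.percentile(k,[0,100],axis=0).round(3).tolist() if len(k) else "")
E
python3 -m inch '[{"x":-0.05,"y":0.8,"z":0,"yaw":0},{"x":-0.05,"y":0.9,"z":0,"yaw":0},{"x":-0.05,"y":0.9,"z":0,"yaw":0},{"x":-0.05,"y":0.9,"z":0,"yaw":0},{"x":-0.05,"y":0.9,"z":0,"yaw":0}]'
python3 -m inch '[{"x":-0.05,"y":0.9,"z":0,"yaw":0},{"x":-0.05,"y":0.9,"z":0,"yaw":0},{"x":-0.05,"y":0.9,"z":0,"yaw":0},{"x":-0.05,"y":0.9,"z":0,"yaw":0},{"x":-0.05,"y":0.9,"z":0,"yaw":0}]'
python3 go.py 0.385 -0.13 0.18 5.3
```

```text
192 313 [ 0.6243 -0.099   0.0132]
238 310 [ 0.4721 -0.0959  0.0043]
238 315 [ 0.4734 -0.1124  0.0011]
225 307 [ 0.5135 -0.0841  0.0106]
267 258 [0.3681 0.0664 0.0263]
267 249 [0.3674 0.0958 0.0152]
267 268 [0.3714 0.0355 0.0014]
240 365 [ 0.47   -0.2699  0.041 ]
250 370 [ 0.4437 -0.2934 -0.0021]
186 0.30227184646207717
-0.24 17 [[0.305, -0.24, 0.008], [0.495, -0.221, 0.012]]
-0.22 8 [[0.323, -0.219, 0.008], [0.484, -0.201, 0.01]]
-0.2 6 [[0.303, -0.197, 0.008], [0.493, -0.187, 0.014]]
-0.18 6 [[0.318, -0.176, 0.008], [0.468, -0.167, 0.014]]
-0.16 12 [[0.333, -0.16, 0.008], [0.477, -0.142, 0.011]]
-0.14 8 [[0.325, -0.139, 0.008], [0.489, -0.12, 0.011]]
-0.12 37 [[0.312, -0.119, 0.008], [0.5, -0.1, 0.031]]
-0.1 47 [[0.415, -0.098, 0.009], [0.499, -0.084, 0.033]]
-0.08 6 [[0.31, -0.078, 0.008], [0.49, -0.06, 0.009]]
-0.06 10 [[0.325, -0.057, 0.008], [0.499, -0.041, 0.013]]
-0.04 10 [[0.308, -0.037, 0.008], [0.478, -0.021, 0.012]]
-0.02 9 [[0.347, -0.019, 0.008], [0.468, -0.001, 0.01]]
-0.0 10 [[0.302, 0.002, 0.008], [0.479, 0.02, 0.014]]
time_s: 6.45
tcp_pos: [0.4088, 0.0873, 0.1742]
eef_rot: [179.4, 0.3, 5.2]
contact_force: [-0.0, -0.4, -4.5]
gripper_width: 0.0597
time_s: 6.87
tcp_pos: [0.4091, -0.0318, 0.17]
eef_rot: [179.3, 0.7, 5.2]
contact_force: [0.5, -0.7, -4.1]
gripper_width: 0.0597
t 6.87 pos [ 0.4091 -0.0318  0.17  ] rot [179.31   0.72   5.23] F [ 0.5 -0.7 -4.1] M [0.04 0.02 0.01] w 0.0597 j [ 24.  -1. -36.   1. -56.  71.]
GO xyz [-1.32  3.83 -0.34] yaw -0.02
```

```bash

python3 -m inch '[{"x":-0.2,"y":0,"z":0.7,"yaw":0},{"x":-0.15,"y":0,"z":0.9,"yaw":0},{"x":-0.1,"y":0,"z":0.9,"yaw":0},{"x":0,"y":0,"z":0.9,"yaw":0},{"x":0,"y":0,"z":0.9,"yaw":0}]'
python3 -m inch '[{"x":0,"y":0,"z":0.3,"yaw":0},{"x":0,"y":0,"z":0,"yaw":0}]'
python3 go.py 0.4 -0.033 0.03 5.3
```

```text
time_s: 7.28
tcp_pos: [0.3967, -0.0392, 0.0593]
eef_rot: [179.4, 0.4, 4.8]
contact_force: [0.7, 1.5, -4.5]
gripper_width: 0.0596
time_s: 7.45
tcp_pos: [0.3922, -0.0412, 0.0461]
eef_rot: [179.2, 1.0, 4.7]
contact_force: [0.4, -0.3, -3.6]
gripper_width: 0.0599
t 7.45 pos [ 0.3922 -0.0412  0.0461] rot [179.22   0.97   4.69] F [ 0.4 -0.3 -3.6] M [-0.   0.1 -0. ] w 0.0599 j [ 24.   8. -47.   1. -36.  71.]
GO xyz [ 0.35 -0.31  0.63] yaw -0.15
```

```bash

python3 -m inch '[{"x":0.1,"y":-0.1,"z":0.3,"yaw":0},{"x":0.1,"y":-0.1,"z":0.2,"yaw":0}]'
python3 -m inch '[{"x":0.05,"y":0,"z":0.2,"yaw":0},{"x":0.05,"y":0,"z":0,"yaw":0}]'
python3 -m inch '[{"x":0.05,"y":0,"z":0.15,"yaw":0},{"x":0.05,"y":0,"z":0,"yaw":0}]'
```

```text
time_s: 7.62
tcp_pos: [0.3955, -0.0367, 0.0324]
eef_rot: [179.2, 1.1, 4.7]
contact_force: [-0.8, 0.2, -4.1]
gripper_width: 0.06
time_s: 7.78
tcp_pos: [0.3989, -0.0362, 0.0271]
eef_rot: [179.1, 1.1, 4.7]
contact_force: [-2.8, -0.6, 0.1]
gripper_width: 0.0601
time_s: 7.95
tcp_pos: [0.4047, -0.0354, 0.0252]
eef_rot: [179.1, 0.8, 4.9]
contact_force: [-0.8, 0.4, -5.1]
gripper_width: 0.0595
```

```bash

python3 -m inch '[{"x":0.1,"y":0,"z":0.1,"yaw":0},{"x":0.1,"y":0,"z":0.1,"yaw":0}]'
python3 tilt.py t2
python3 -m inch '[{"x":0.1,"y":0,"z":0.1,"yaw":0},{"x":0.1,"y":0,"z":0.05,"yaw":0}]'
python3 tilt.py t3
```

```text
time_s: 8.12
tcp_pos: [0.4115, -0.0347, 0.0218]
eef_rot: [179.1, 0.6, 5.0]
contact_force: [-1.5, -1.7, 9.6]
gripper_width: 0.0596
20 z tool med [-0.0731 -0.0716 -0.022 ] y [-0.0268  0.0268]
30 z tool med [-0.0704 -0.0241 -0.0229] y [-0.0268  0.027 ]
40 z tool med [-0.0259 -0.025  -0.024 ] y [-0.0268  0.0269]
50 z tool med [-0.0272 -0.0263 -0.0252] y [-0.0267  0.0268]
60 z tool med [-0.0286 -0.0275 -0.0265] y [-0.0266  0.0269]
70 z tool med [-0.0298 -0.0288 -0.0278] y [-0.0268  0.0269]
80 z tool med [-0.0301 -0.0292 -0.0282] y [-0.0267  0.0269]
90 z tool med [-0.0202  0.0199  0.021 ] y [-0.0269  0.0269]
100 z tool med [0.0192 0.0202 0.0211] y [-0.0269  0.0269]
110 z tool med [0.0191 0.0201 0.021 ] y [-0.0268  0.0269]
time_s: 8.33
tcp_pos: [0.4163, -0.0348, 0.019]
eef_rot: [179.1, 0.7, 5.0]
contact_force: [-16.5, 2.3, 34.3]
gripper_width: 0.06
20 z tool med [-0.0731 -0.0716 -0.0199] y [-0.0268  0.0269]
30 z tool med [-0.0703 -0.0208 -0.0197] y [-0.0268  0.0268]
40 z tool med [-0.0215 -0.0206 -0.0196] y [-0.0268  0.0269]
50 z tool med [-0.0216 -0.0207 -0.0197] y [-0.0268  0.0268]
60 z tool med [-0.0217 -0.0209 -0.0199] y [-0.0268  0.0268]
70 z tool med [-0.0219 -0.021  -0.0199] y [-0.0268  0.0269]
80 z tool med [-0.0213 -0.0204 -0.0194] y [-0.0267  0.0268]
90 z tool med [-0.0175  0.0172  0.0183] y [-0.0268  0.0268]
100 z tool med [0.0163 0.0173 0.0182] y [-0.0269  0.0269]
110 z tool med [0.0163 0.0172 0.0182] y [-0.0269  0.0268]
```

```bash
cat > edge.py <<'E'
import sys
from h import *
from scipy.spatial.transform import Rotation as Ro
# far-end edge of held pack in tool frame: args npz tcp(3) rot(3)
a=list(map(float,sys.argv[2:8])); p,C=load(sys.argv[1]); q=Ro.from_euler('xyz',a[3:],degrees=True).inv().apply(C.reshape(-1,3)-a[:3])
t=q[(abs(q[:,2]-float(sys.argv[8]))<.006)&(q[:,0]>.03)&(q[:,0]<.12)&(abs(q[:,1])<.05)]
print("far edge x",np.percentile(t[:,0],[98,99.5]),"y",np.percentile(t[t[:,0]>.05][:,1],[1,99]))
E
python3 edge.py t3 .4163 -.0348 .019 179.1 .7 5.0 -.0206
python3 -m inch '[{"x":-0.1,"y":0,"z":-0.2,"yaw":0},{"x":0,"y":0,"z":-0.4,"yaw":0},{"x":0,"y":0,"z":-0.6,"yaw":0},{"x":0,"y":0,"z":-0.8,"yaw":0},{"x":0,"y":0,"z":-0.8,"yaw":0}]'
python3 -m inch '[{"x":0,"y":0,"z":-0.8,"yaw":0},{"x":0,"y":0,"z":-0.8,"yaw":0},{"x":0,"y":0,"z":-0.8,"yaw":0},{"x":0,"y":0,"z":-0.8,"yaw":0},{"x":0,"y":0,"z":-0.4,"yaw":0}]'
python3 tilt.py t4; python3 go.py 0.5 -.31 .23 12
```

```text
far edge x [0.0891 0.0901] y [-0.0282  0.0295]
time_s: 8.8
tcp_pos: [0.4111, -0.0349, 0.0883]
eef_rot: [179.0, 1.2, 4.9]
contact_force: [1.2, 0.5, -4.3]
gripper_width: 0.06
time_s: 9.22
tcp_pos: [0.4117, -0.0329, 0.1844]
eef_rot: [179.2, 1.1, 4.9]
contact_force: [0.0, -0.4, -4.1]
gripper_width: 0.0603
20 z tool med [-0.0732 -0.0716 -0.0196] y [-0.0268  0.0269]
30 z tool med [-0.0704 -0.0204 -0.0193] y [-0.0268  0.0269]
40 z tool med [-0.021  -0.0201 -0.0192] y [-0.0268  0.0269]
50 z tool med [-0.0211 -0.0202 -0.0193] y [-0.0267  0.0269]
60 z tool med [-0.0212 -0.0203 -0.0193] y [-0.0267  0.0268]
70 z tool med [-0.0213 -0.0204 -0.0194] y [-0.0268  0.0268]
80 z tool med [-0.0207 -0.0197 -0.0188] y [-0.0266  0.0268]
90 z tool med [-0.0185 -0.0178 -0.0168] y [-0.0254  0.0268]
t 9.27 pos [ 0.4125 -0.0327  0.1856] rot [179.18   0.95   4.88] F [ 1.3 -0.8 -2.2] M [-0.12 -0.32 -0.06] w 0.0597 j [ 24.  -2. -34.   1. -59.  71.]
GO xyz [ 2.51 11.37 -1.66] yaw -1.78
```

```bash

python3 -m inch '[{"x":0.2,"y":0.8,"z":-0.3,"yaw":-0.2},{"x":0.25,"y":0.95,"z":-0.3,"yaw":-0.2},{"x":0.25,"y":0.95,"z":-0.3,"yaw":-0.2},{"x":0.25,"y":0.95,"z":-0.2,"yaw":-0.2},{"x":0.2,"y":0.95,"z":-0.2,"yaw":-0.2}]'
python3 -m inch '[{"x":0.2,"y":0.95,"z":-0.1,"yaw":-0.2},{"x":0.2,"y":0.95,"z":-0.1,"yaw":-0.2},{"x":0.2,"y":0.95,"z":0,"yaw":-0.2},{"x":0.2,"y":0.8,"z":0,"yaw":0},{"x":0,"y":0,"z":0,"yaw":0}]'
python3 go.py 0.5018 -.318 .20 12
```

```text
time_s: 9.68
tcp_pos: [0.4533, -0.1432, 0.2183]
eef_rot: [179.5, 0.9, 9.4]
contact_force: [0.5, 1.1, -5.2]
gripper_width: 0.0598
time_s: 10.1
tcp_pos: [0.4907, -0.2363, 0.2197]
eef_rot: [179.7, 1.1, 11.8]
contact_force: [0.6, 0.5, -4.3]
gripper_width: 0.06
t 10.1 pos [ 0.4907 -0.2363  0.2197] rot [179.69   1.07  11.8 ] F [ 0.6  0.5 -4.3] M [-0.1  -0.1  -0.04] w 0.06 j [ -5.   9. -17.   1. -64. 106.]
GO xyz [-0.22  3.29  0.81] yaw -0.05
```

```bash

python3 -m inch '[{"x":-0.05,"y":0.8,"z":0.1,"yaw":0},{"x":-0.05,"y":0.8,"z":0.1,"yaw":0},{"x":-0.05,"y":0.8,"z":0.1,"yaw":0},{"x":0,"y":0.6,"z":0,"yaw":0},{"x":0,"y":0,"z":0,"yaw":0}]'
python3 tilt.py t5; python3 go.py 0.5018 -.318 .18 12
python3 - <<'E'
from plant import r
from h import *
# platform yellow outline from wrist and from top/scene (first pictures), using depth at .14
p,C=load("t5")
h=cv2.cvtColor(p,cv2.COLOR_RGB2HSV); m=(h[...,0]>16)&(h[...,0]<32)&(h[...,1]>120)&(abs(C[...,2]-.14)<.01)
print(m.sum()); X=C[m]; print(X.min(0),X.max(0),np.median(X[:,2]))
c,s=np.cos(np.radians(12)),np.sin(np.radians(12)); q=(X-[.535,-.3105,.14])[:,:2]@np.array([[c,-s],[s,c]])
print("local",np.percentile(q,[.5,2,98,99.5],axis=0).round(4).tolist())
for n in("top0","scene0"):
    p,C=load(n);h=cv2.cvtColor(p,cv2.COLOR_RGB2HSV); m=(h[...,0]>16)&(h[...,0]<32)&(h[...,1]>120)&(abs(C[...,2]-.14)<.012)
    q=(C[m]-[.535,-.3105,.14])[:,:2]@np.array([[c,-s],[s,c]]); q=q[(abs(q)<.13).all(1)]; print(n,np.percentile(q,[.5,2,98,99.5],axis=0).round(4).tolist())
E
```

```text
time_s: 10.52
tcp_pos: [0.5002, -0.3125, 0.2053]
eef_rot: [-180.0, 1.4, 11.7]
contact_force: [0.5, -0.1, -3.7]
gripper_width: 0.0599
20 z tool med [-0.0731 -0.0715 -0.0195] y [-0.0268  0.0269]
30 z tool med [-0.0701 -0.0201 -0.0191] y [-0.0267  0.0269]
40 z tool med [-0.0208 -0.0199 -0.019 ] y [-0.0267  0.0268]
50 z tool med [-0.0208 -0.0199 -0.019 ] y [-0.0267  0.0269]
60 z tool med [-0.0208 -0.0199 -0.019 ] y [-0.0268  0.0269]
70 z tool med [-0.021 -0.02  -0.019] y [-0.0268  0.0268]
80 z tool med [-0.0203 -0.0193 -0.0184] y [-0.0268  0.0268]
90 z tool med [-0.018  -0.0174 -0.0164] y [-0.0258  0.0268]
100 z tool med [0.0614 0.0622 0.0632] y [-0.0269  0.0269]
110 z tool med [0.0612 0.062  0.063 ] y [-0.0269  0.0269]
120 z tool med [0.0612 0.0622 0.0634] y [-0.0266  0.0271]
t 10.57 pos [ 0.4996 -0.3114  0.2049] rot [-179.9     1.46   11.67] F [-0.2 -0.6 -4.3] M [0.05 0.11 0.01] w 0.0602 j [-13.  15. -13.   1. -64. 114.]
GO xyz [0.06 0.28 0.99] yaw -0.08
19727
[ 0.4735 -0.3825  0.138 ] [ 0.6315 -0.2298  0.1432] 0.14047032109182395
local [[-0.0487, -0.0624], [-0.0444, -0.0616], [0.0853, 0.0632], [0.086, 0.064]]
top0 [[-0.0893, -0.0635], [-0.0868, -0.0611], [0.0848, 0.0637], [0.0874, 0.0654]]
scene0 [[-0.0859, -0.0649], [-0.0825, -0.0638], [0.092, 0.0594], [0.0939, 0.0617]]
```

View pics/t5.png

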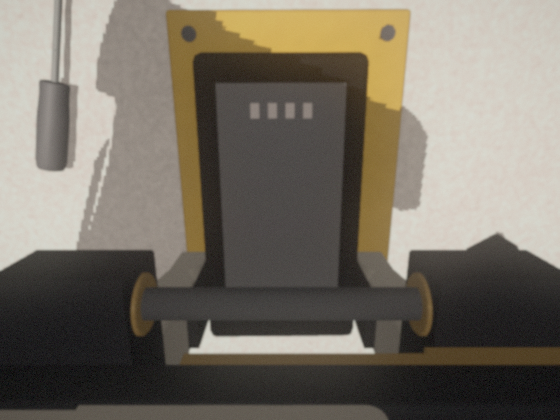

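```bash

python3 -m inch '[{"x":-0.03,"y":0.2,"z":0.4,"yaw":-0.1},{"x":-0.05,"y":0.15,"z":0.4,"yaw":0},{"x":0,"y":0,"z":0.2,"yaw":0},{"x":0,"y":0,"z":0,"yaw":0}]'
python3 go.py 0.4983 -.3175 .165 12
```

```text
time_s: 10.9
tcp_pos: [0.4973, -0.3189, 0.1752]
eef_rot: [-179.7, 1.6, 12.1]
contact_force: [-1.1, 1.2, -4.4]
gripper_width: 0.0601
t 10.9 pos [ 0.4973 -0.3189  0.1752] rot [-179.74    1.57   12.13] F [-1.1  1.2 -4.4] M [-0.01  0.05 -0.06] w 0.0601 j [-13.  16. -14.   1. -61. 115.]
GO xyz [ 0.06 -0.04  0.41] yaw 0.03
```

```bash

python3 -m inch '[{"x":0.05,"y":-0.04,"z":0.15,"yaw":0},{"x":0.02,"y":0,"z":0.15,"yaw":0},{"x":0,"y":0,"z":0.12,"yaw":0},{"x":0,"y":0,"z":0.12,"yaw":0},{"x":0,"y":0,"z":0.12,"yaw":0}]'
python3 -m inch '[{"x":0,"y":0,"z":0.12,"yaw":0},{"x":0,"y":0,"z":0.12,"yaw":0},{"x":0,"y":0,"z":0.12,"yaw":0},{"x":0,"y":0,"z":0.12,"yaw":0},{"x":0,"y":0,"z":0.12,"yaw":0}]'
python3 go.py 0.4983 -.3175 .12 12
```

```text
time_s: 11.32
tcp_pos: [0.4988, -0.3162, 0.1578]
eef_rot: [-179.8, 1.5, 12.2]
contact_force: [-1.4, -0.1, -2.5]
gripper_width: 0.0598
time_s: 11.73
tcp_pos: [0.4988, -0.3165, 0.1432]
eef_rot: [-179.9, 1.4, 12.3]
contact_force: [-2.3, 0.9, 0.7]
gripper_width: 0.0598
t 11.73 pos [ 0.4988 -0.3165  0.1432] rot [-179.87    1.42   12.28] F [-2.3  0.9  0.7] M [0.29 0.46 0.08] w 0.0598 j [-13.  18. -17.   1. -57. 115.]
GO xyz [-0.01  0.04  0.93] yaw 0.07
```

```bash

python3 -m inch '[{"x":0,"y":0,"z":0.12,"yaw":0},{"x":0,"y":0,"z":0.12,"yaw":0},{"x":0,"y":0,"z":0.12,"yaw":0},{"x":0,"y":0,"z":0.1,"yaw":0},{"x":0,"y":0,"z":0.1,"yaw":0}]'
python3 -m inch '[{"x":0,"y":0,"z":0,"yaw":0},{"x":0,"y":0,"z":0,"yaw":0},{"x":0,"y":0,"z":0,"yaw":0}]'
python3 tilt.py t6; python3 go.py 0.4983 -.3175 .12 12
```

```text
time_s: 12.15
tcp_pos: [0.4987, -0.3166, 0.1286]
eef_rot: [-179.9, 1.4, 12.3]
contact_force: [-2.7, 1.8, 1.9]
gripper_width: 0.0597
time_s: 12.4
tcp_pos: [0.4987, -0.3166, 0.1279]
eef_rot: [-179.9, 1.4, 12.3]
contact_force: [-2.2, 1.2, -0.1]
gripper_width: 0.0598
20 z tool med [-0.0732 -0.0715 -0.02  ] y [-0.0269  0.0269]
30 z tool med [-0.0702 -0.0209 -0.0198] y [-0.0268  0.0268]
40 z tool med [-0.0217 -0.0208 -0.0199] y [-0.0267  0.0268]
50 z tool med [-0.0219 -0.0211 -0.0201] y [-0.0268  0.0269]
60 z tool med [-0.0222 -0.0213 -0.0204] y [-0.0268  0.0268]
70 z tool med [-0.0225 -0.0215 -0.0206] y [-0.0268  0.0268]
80 z tool med [-0.0219 -0.021  -0.0201] y [-0.0268  0.0269]
90 z tool med [-0.0181  0.0166  0.0176] y [-0.0268  0.0268]
100 z tool med [0.0157 0.0166 0.0175] y [-0.0269  0.0268]
110 z tool med [0.0156 0.0165 0.0174] y [-0.027  0.027]
t 12.45 pos [ 0.4987 -0.3166  0.128 ] rot [-179.9     1.38   12.31] F [-1.4  1.   0.2] M [0.35 0.47 0.09] w 0.0601 j [-13.  19. -18.   1. -55. 115.]
GO xyz [-0.02  0.03  0.32] yaw 0.08
```

```bash

python3 -m inch '[{"x":0,"y":0,"z":0,"yaw":0},{"x":0,"y":0,"z":0,"yaw":0},{"x":0,"y":0,"z":0,"yaw":0},{"x":0,"y":0,"z":0,"yaw":0},{"x":0,"y":0,"z":0,"yaw":0}]' 1
python3 -m inch '[{"x":0,"y":0,"z":-0.3,"yaw":0},{"x":0,"y":0,"z":-0.6,"yaw":0},{"x":0,"y":0,"z":-0.9,"yaw":0},{"x":0,"y":0,"z":-1,"yaw":0},{"x":0,"y":0,"z":-1,"yaw":0}]'
python3 -m inch '[{"x":0,"y":0,"z":-0.9,"yaw":0},{"x":0,"y":0,"z":-0.5,"yaw":0},{"x":0,"y":0,"z":0,"yaw":0}]'
cat > place.py <<'E'
import sys
from plant import r
from h import *
n,cam=sys.argv[1],sys.argv[2]
i=r.camera_info(cam); p,d=r.capture(cam); np.savez(n+".npz",p=p,d=d,K=i["mtx"],T=i["pose"]); cv2.imwrite(f"pics/{n}.png",p[:,:,::-1])
C=cloud(p,d,i["mtx"],i["pose"]); h=cv2.cvtColor(p,cv2.COLOR_RGB2HSV); near=(abs(C[...,0]-.53)<.13)&(abs(C[...,1]+.31)<.13)
m=near&(h[...,0]>16)&(h[...,0]<32)&(h[...,1]>120)&(C[...,2]>.06)&(C[...,2]<.15); Y=C[m]; z=np.median(Y[:,2]); m=m&(abs(C[...,2]-z)<.008)
Y=C[m]; print("platform",cv2.minAreaRect((Y[:,:2]*1000).astype(np.float32)),"z",z)
for lo,hi in((.03,.046),(.068,.086)):
    k=near&(C[...,2]>z+lo)&(C[...,2]<z+hi); k=cv2.morphologyEx(k.astype(np.uint8),cv2.MORPH_OPEN,np.ones((5,5))).astype(bool); X=C[k]
    if len(X)>300:
        A=np.c_[X[:,:2],np.ones(len(X))]; f=np.linalg.lstsq(A,X[:,2],rcond=None)[0]; print("pack",cv2.minAreaRect((X[:,:2]*1000).astype(np.float32)),"z",np.median(X[:,2]),"tilt deg",np.degrees(f[:2]))
E
python3 place.py p1 wrist; python3 go.py 0.4983 -.3175 .2 12
```

```text
time_s: 12.87
tcp_pos: [0.5008, -0.3175, 0.129]
eef_rot: [180.0, 1.2, 12.3]
contact_force: [0.3, 0.8, 0.2]
gripper_width: 0.0852
time_s: 13.28
tcp_pos: [0.4998, -0.316, 0.2231]
eef_rot: [-179.7, 1.7, 12.3]
contact_force: [0.3, -0.1, 1.3]
gripper_width: 0.0876
time_s: 13.53
tcp_pos: [0.503, -0.3171, 0.268]
eef_rot: [179.9, 1.2, 12.3]
contact_force: [0.0, -0.5, -0.0]
gripper_width: 0.0878
platform ((532.8005981445312, -310.16131591796875), (177.05288696289062, 128.0880889892578), 11.79934024810791) z 0.11169700255476123
pack ((533.4815063476562, -309.4797058105469), (110.44485473632812, 60.16697692871094), 12.897210121154785) z 0.15007597084829363 tilt deg [-0.0932 -0.0172]
t 13.58 pos [ 0.5028 -0.317   0.267 ] rot [179.95   1.27  12.31] F [ 0.5 -0.4  0.9] M [-0.03 -0.13  0.  ] w 0.0876 j [-13.  13.  -7.   1. -72. 115.]
GO xyz [-0.12 -0.02  2.68] yaw 0.08
```

View pics/p1.png

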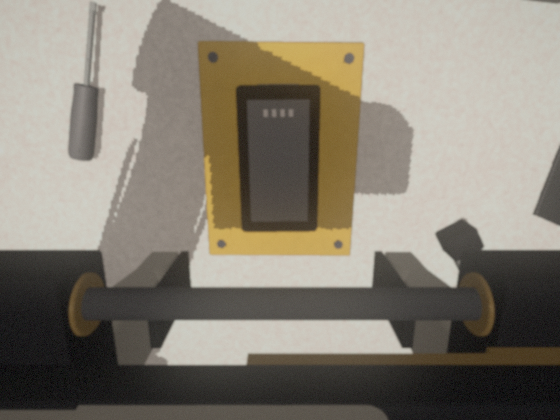

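```bash

python3 -m inch '[{"x":-0.3,"y":-0.8,"z":0,"yaw":0.2},{"x":-0.35,"y":-0.95,"z":0,"yaw":0.2},{"x":-0.35,"y":-0.95,"z":0,"yaw":0.2},{"x":-0.35,"y":-0.95,"z":0,"yaw":0.2},{"x":-0.35,"y":-0.95,"z":0,"yaw":0.2}]'
python3 -m inch '[{"x":-0.35,"y":-0.95,"z":0,"yaw":0.2},{"x":-0.35,"y":-0.95,"z":0,"yaw":0.2},{"x":-0.3,"y":-0.95,"z":0,"yaw":0.2},{"x":-0.2,"y":-0.95,"z":0,"yaw":0},{"x":-0.1,"y":-0.95,"z":0,"yaw":0}]'
python3 -m inch '[{"x":0,"y":-0.95,"z":0,"yaw":0},{"x":0,"y":-0.95,"z":0,"yaw":0},{"x":0,"y":-0.95,"z":0,"yaw":0},{"x":0,"y":-0.95,"z":0,"yaw":0},{"x":0,"y":-0.95,"z":0,"yaw":0}]'
python3 go.py 0.425 .315 .2 5.3
```

```text
time_s: 14.0
tcp_pos: [0.4372, -0.2109, 0.2623]
eef_rot: [180.0, 1.6, 7.9]
contact_force: [-0.3, 1.2, -0.2]
gripper_width: 0.0877
time_s: 14.42
tcp_pos: [0.3843, -0.0924, 0.2583]
eef_rot: [-180.0, 2.0, 5.1]
contact_force: [0.1, 0.4, -0.3]
gripper_width: 0.0874
time_s: 14.83
tcp_pos: [0.3683, 0.0301, 0.2549]
eef_rot: [-180.0, 2.3, 5.0]
contact_force: [0.2, -0.3, 0.7]
gripper_width: 0.0879
t 14.83 pos [0.3683 0.0301 0.2549] rot [-179.97    2.27    5.01] F [ 0.2 -0.3  0.7] M [-0.03 -0.19  0.02] w 0.0879 j [ 35.  -9. -30.  -1. -71.  61.]
GO xyz [  3.34 -11.15   2.07] yaw -0.07
```

```bash

python3 -m inch '[{"x":0.2,"y":-0.95,"z":0.05,"yaw":0},{"x":0.2,"y":-0.95,"z":0.05,"yaw":0},{"x":0.2,"y":-0.95,"z":0.05,"yaw":0},{"x":0.2,"y":-0.95,"z":0.05,"yaw":0},{"x":0.2,"y":-0.95,"z":0.05,"yaw":0}]'
python3 -m inch '[{"x":0.2,"y":-0.95,"z":0.05,"yaw":0},{"x":0.2,"y":-0.95,"z":0.05,"yaw":0},{"x":0.2,"y":-0.95,"z":0.05,"yaw":0},{"x":0.2,"y":-0.95,"z":0.05,"yaw":0},{"x":0.2,"y":-0.95,"z":0.05,"yaw":0}]'
python3 -m inch '[{"x":0.2,"y":-0.8,"z":0.3,"yaw":0},{"x":0,"y":-0.3,"z":0.8,"yaw":0},{"x":0,"y":0,"z":0.9,"yaw":0},{"x":0,"y":0,"z":0.9,"yaw":0}]'
python3 go.py 0.425 .315 .09 5.3
```

```text
time_s: 15.25
tcp_pos: [0.3784, 0.1552, 0.2446]
eef_rot: [-180.0, 2.4, 5.1]
contact_force: [-0.3, 0.3, 0.0]
gripper_width: 0.0875
time_s: 15.67
tcp_pos: [0.3897, 0.2801, 0.2325]
eef_rot: [179.8, 2.7, 5.1]
contact_force: [1.1, 0.2, -1.0]
gripper_width: 0.0875
time_s: 16.0
tcp_pos: [0.3899, 0.3146, 0.1575]
eef_rot: [180.0, 2.5, 5.3]
contact_force: [-0.1, -0.3, -0.3]
gripper_width: 0.0878
t 16.0 pos [0.3899 0.3146 0.1575] rot [179.96   2.54   5.31] F [-0.1 -0.3 -0.3] M [-0.03 -0.16 -0.03] w 0.0878 j [ 60.  10. -25.  -2. -57.  37.]
GO xyz [1.52 0.11 2.63] yaw 0.0
```

```bash

python3 -m inch '[{"x":0.7,"y":0,"z":0.9,"yaw":0},{"x":0.7,"y":0,"z":0.9,"yaw":0},{"x":0,"y":0,"z":0.6,"yaw":0}]'
python3 go.py 0.425 .315 .09 5.3
python3 -m inch '[{"x":0,"y":0,"z":0,"yaw":0}]'
python3 go.py 0.425 .315 .09 5.3
```

```text
time_s: 16.25
tcp_pos: [0.4203, 0.3164, 0.0898]
eef_rot: [179.8, 2.7, 5.4]
contact_force: [-0.5, 0.4, -0.7]
gripper_width: 0.0878
t 16.25 pos [0.4203 0.3164 0.0898] rot [179.81   2.73   5.44] F [-0.5  0.4 -0.7] M [ 0.01 -0.12  0.03] w 0.0878 j [ 57.  16. -26.  -3. -49.  40.]
GO xyz [ 0.18  0.07 -0.02] yaw 0.03
time_s: 16.33
tcp_pos: [0.4188, 0.314, 0.0857]
eef_rot: [179.5, 3.0, 5.3]
contact_force: [-0.4, -1.1, 0.1]
gripper_width: 0.0878
t 16.33 pos [0.4188 0.314  0.0857] rot [179.52   3.02   5.33] F [-0.4 -1.1  0.1] M [-0.14 -0.03  0.02] w 0.0878 j [ 57.  17. -26.  -3. -49.  40.]
GO xyz [ 0.24 -0.02 -0.18] yaw 0.01
```

```bash

python3 -m inch '[{"x":0.2,"y":-0.05,"z":-0.1,"yaw":0},{"x":0.2,"y":-0.05,"z":0,"yaw":0},{"x":0.2,"y":-0.05,"z":0,"yaw":0},{"x":0.2,"y":0,"z":0,"yaw":0},{"x":0.2,"y":0,"z":0,"yaw":0}]'
python3 go.py 0.469 .3178 .078 5.3
```

```text
time_s: 16.75
tcp_pos: [0.445, 0.3207, 0.0888]
eef_rot: [179.5, 3.0, 5.4]
contact_force: [-0.6, -0.2, 0.2]
gripper_width: 0.0878
t 16.75 pos [0.445  0.3207 0.0888] rot [179.51   3.     5.41] F [-0.6 -0.2  0.2] M [ 0.03 -0.23  0.04] w 0.0878 j [ 55.  19. -23.  -3. -51.  42.]
GO xyz [0.97 0.2  0.39] yaw 0.03
```

```bash

python3 -m inch '[{"x":0.2,"y":0.1,"z":0.1,"yaw":0},{"x":0.2,"y":0.05,"z":0.1,"yaw":0},{"x":0.2,"y":0,"z":0.05,"yaw":0},{"x":0.15,"y":0,"z":0,"yaw":0}]'
python3 go.py 0.469 .3178 .078 5.3
python3 tilt.py t7 >/dev/null
python3 - <<'E'
from h import *
p,C=load("t7"); X=C.reshape(-1,3); X=X[~np.isnan(X).any(1)]; R=rack(5.3,0); q=(X-[.53,.219,.075])@R
u=q[(abs(q[:,2]-.0395)<.005)&(abs(q[:,1]-.105)<.05)&(q[:,0]>-.06)&(q[:,0]<.07)]; print(len(u),np.percentile(u[:,:2],[1,99],axis=0))
E
```

```text
time_s: 17.08
tcp_pos: [0.4669, 0.3194, 0.0833]
eef_rot: [179.7, 2.8, 5.4]
contact_force: [0.0, 1.0, -0.0]
gripper_width: 0.0876
t 17.08 pos [0.4669 0.3194 0.0833] rot [179.7    2.81   5.43] F [ 0.  1. -0.] M [ 0.04 -0.15  0.03] w 0.0876 j [ 53.  20. -21.  -2. -51.  44.]
GO xyz [0.09 0.07 0.21] yaw 0.03
31347 [[-0.0384  0.0611]
 [ 0.0541  0.1485]]
```

```bash

python3 -m inch '[{"x":0.1,"y":0.08,"z":0.2,"yaw":0},{"x":0,"y":0,"z":0,"yaw":0},{"x":0,"y":0,"z":-0.05,"yaw":0},{"x":0,"y":0,"z":-0.05,"yaw":0},{"x":0,"y":0,"z":-0.05,"yaw":0}]' -1 30
python3 -m inch '[{"x":0,"y":0,"z":0,"yaw":0},{"x":0,"y":0,"z":0,"yaw":0},{"x":0,"y":0,"z":0,"yaw":0},{"x":0,"y":0,"z":0,"yaw":0},{"x":0,"y":0,"z":0,"yaw":0}]'
python3 go.py 0.469 .3178 .078 5.3
```

```text
time_s: 17.55
tcp_pos: [0.4701, 0.3169, 0.0808]
eef_rot: [179.6, 2.9, 5.4]
contact_force: [0.6, 0.5, -0.4]
gripper_width: 0.06
time_s: 17.97
tcp_pos: [0.4698, 0.3174, 0.0814]
eef_rot: [179.7, 2.8, 5.4]
contact_force: [0.8, 0.1, -1.1]
gripper_width: 0.0441
t 17.97 pos [0.4698 0.3174 0.0814] rot [179.68   2.83   5.41] F [ 0.8  0.1 -1.1] M [-0.03 -0.41 -0.06] w 0.0441 j [ 53.  21. -21.  -2. -51.  44.]
GO xyz [-0.03 -0.02  0.14] yaw 0.03
```

```bash

python3 -m inch '[{"x":0,"y":0,"z":-0.2,"yaw":0},{"x":-0.05,"y":0,"z":-0.4,"yaw":0},{"x":-0.1,"y":0,"z":-0.4,"yaw":0},{"x":-0.1,"y":0,"z":-0.4,"yaw":0},{"x":-0.3,"y":0,"z":-0.1,"yaw":0}]'
python3 -m inch '[{"x":-0.5,"y":0,"z":-0.1,"yaw":0},{"x":-0.6,"y":0,"z":-0.1,"yaw":0},{"x":-0.6,"y":0,"z":-0.2,"yaw":0},{"x":-0.4,"y":0,"z":-0.5,"yaw":0},{"x":0,"y":0,"z":-0.7,"yaw":0}]'
python3 -m inch '[{"x":0,"y":0,"z":-0.7,"yaw":0},{"x":0,"y":0,"z":-0.3,"yaw":0},{"x":0,"y":0,"z":0,"yaw":0}]'
python3 tilt.py t8
python3 go.py 0.4 -.033 .17 5.3
```

```text
time_s: 18.38
tcp_pos: [0.4567, 0.3152, 0.1213]
eef_rot: [179.5, 3.1, 5.3]
contact_force: [0.5, 0.7, -2.2]
gripper_width: 0.0437
time_s: 18.8
tcp_pos: [0.3967, 0.3071, 0.1641]
eef_rot: [179.4, 3.4, 5.2]
contact_force: [0.8, 0.5, -3.4]
gripper_width: 0.0438
time_s: 19.05
tcp_pos: [0.394, 0.3074, 0.1934]
eef_rot: [179.6, 3.2, 5.4]
contact_force: [0.6, 0.8, -3.7]
gripper_width: 0.044
20 z tool med [-0.0775 -0.0722 -0.0261] y [-0.0269  0.0269]
30 z tool med [-0.0781 -0.0673 -0.0308] y [-0.0275  0.0275]
40 z tool med [-0.0405 -0.0381 -0.0357] y [-0.0201  0.0209]
50 z tool med [-0.0464 -0.0439 -0.0414] y [-0.0203  0.0207]
60 z tool med [-0.0518 -0.0497 -0.0473] y [-0.0204  0.0206]
70 z tool med [-0.0554 -0.054  -0.0523] y [-0.0205  0.0204]
80 z tool med [-0.0508 -0.0456 -0.0381] y [-0.0202  0.0199]
90 z tool med [-0.0356 -0.0305 -0.027 ] y [-0.0202  0.0198]
t 19.1 pos [0.3938 0.3072 0.1927] rot [179.55   3.25   5.39] F [-0.3  0.4 -3.4] M [-0.04 -0.05  0.03] w 0.044 j [ 59.   8. -22.  -3. -63.  38.]
GO xyz [-0.98 13.56  1.07] yaw 0.02
```

View pics/t8.png

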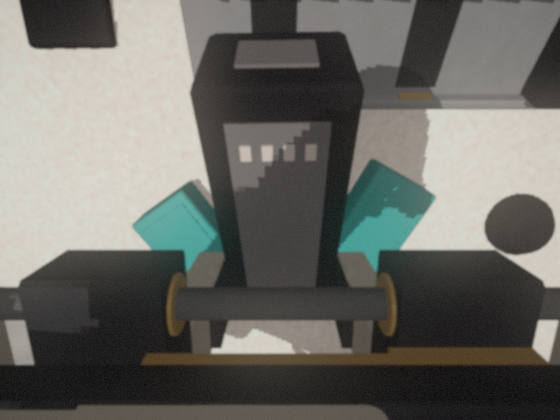

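```bash

python3 -m inch '[{"x":0,"y":0.8,"z":0,"yaw":0},{"x":0,"y":0.95,"z":0,"yaw":0},{"x":0,"y":0.95,"z":0,"yaw":0},{"x":0,"y":0.95,"z":0,"yaw":0},{"x":0,"y":0.95,"z":0,"yaw":0}]'
python3 -m inch '[{"x":0,"y":0.95,"z":0,"yaw":0},{"x":0,"y":0.95,"z":0,"yaw":0},{"x":0,"y":0.95,"z":0,"yaw":0},{"x":0,"y":0.95,"z":0,"yaw":0},{"x":0,"y":0.95,"z":0,"yaw":0}]'
python3 -m inch '[{"x":0,"y":0.95,"z":0,"yaw":0},{"x":0,"y":0.95,"z":0,"yaw":0},{"x":0,"y":0.95,"z":0,"yaw":0},{"x":0,"y":0.5,"z":0.3,"yaw":0},{"x":0,"y":0,"z":0.6,"yaw":0}]'
python3 go.py 0.4 -.033 .09 5.3
```

```text
time_s: 19.52
tcp_pos: [0.4012, 0.1894, 0.188]
eef_rot: [179.4, 3.6, 5.6]
contact_force: [0.7, -0.4, -3.0]
gripper_width: 0.0442
time_s: 19.93
tcp_pos: [0.4074, 0.0614, 0.1831]
eef_rot: [179.2, 4.1, 5.5]
contact_force: [-0.0, 0.4, -2.9]
gripper_width: 0.0433
time_s: 20.35
tcp_pos: [0.4093, -0.0324, 0.1579]
eef_rot: [179.1, 4.4, 5.3]
contact_force: [0.5, 0.4, -4.3]
gripper_width: 0.0435
t 20.35 pos [ 0.4093 -0.0324  0.1579] rot [179.09   4.36   5.29] F [ 0.5  0.4 -4.3] M [ 0.11 -0.26 -0.01] w 0.0435 j [ 23.   2. -34.  -1. -58.  73.]
GO xyz [-0.16 -0.05  2.74] yaw -0.0
```

```bash

python3 -m inch '[{"x":0,"y":0,"z":0.9,"yaw":0},{"x":0,"y":0,"z":0.9,"yaw":0},{"x":0,"y":0,"z":0.9,"yaw":0},{"x":0,"y":0,"z":0.5,"yaw":0},{"x":0,"y":0,"z":0,"yaw":0}]'
python3 -m inch '[{"x":0,"y":0,"z":-0.05,"yaw":0},{"x":0,"y":0,"z":-0.05,"yaw":0}]' -1 20
python3 tilt.py t9 | sed -n '3,9p'; python3 go.py 0.4 -.033 .05 5.3
```

```text
time_s: 20.77
tcp_pos: [0.3955, -0.0397, 0.0692]
eef_rot: [179.0, 4.8, 4.8]
contact_force: [-0.7, -0.1, -3.8]
gripper_width: 0.0441
time_s: 20.93
tcp_pos: [0.3937, -0.0407, 0.0706]
eef_rot: [178.9, 5.1, 4.8]
contact_force: [-0.4, 0.7, -2.7]
gripper_width: 0.0441
40 z tool med [-0.0404 -0.038  -0.0355] y [-0.0202  0.0208]
50 z tool med [-0.0463 -0.0437 -0.0412] y [-0.0203  0.0207]
60 z tool med [-0.0517 -0.0495 -0.0471] y [-0.0205  0.0205]
70 z tool med [-0.0552 -0.0539 -0.0522] y [-0.0205  0.0203]
80 z tool med [-0.0507 -0.0457 -0.038 ] y [-0.0203  0.0198]
90 z tool med [-0.0355 -0.0304 -0.0268] y [-0.0203  0.0197]
110 z tool med [0.059  0.0601 0.0611] y [-0.027   0.0269]
t 20.98 pos [ 0.3941 -0.0405  0.0712] rot [178.95   5.06   4.81] F [-0.  -0.1 -3. ] M [ 0.06 -0.26  0.02] w 0.0438 j [ 23.   8. -42.  -1. -45.  73.]
GO xyz [ 0.33 -0.29  0.81] yaw -0.12
```

```bash

python3 -m inch '[{"x":0.1,"y":-0.1,"z":-0.05,"yaw":0},{"x":0.1,"y":-0.1,"z":-0.05,"yaw":0}]' -1 13
python3 tilt.py t10 | sed -n '3,6p'; python3 go.py 0.4 -.033 .05 5.3
```

```text
time_s: 21.15
tcp_pos: [0.3998, -0.0347, 0.0746]
eef_rot: [179.0, 4.9, 4.8]
contact_force: [-0.0, -0.2, -2.9]
gripper_width: 0.0438
40 z tool med [-0.0336 -0.0316 -0.0296] y [-0.0196  0.0216]
50 z tool med [-0.0382 -0.0362 -0.0341] y [-0.0196  0.0216]
60 z tool med [-0.0428 -0.0409 -0.0387] y [-0.0196  0.0216]
70 z tool med [-0.0468 -0.0449 -0.0432] y [-0.0196  0.0216]
t 21.2 pos [ 0.4008 -0.0342  0.075 ] rot [179.     4.84   4.82] F [ 1.8  0.6 -2.7] M [ 0.24 -0.47  0.03] w 0.0438 j [ 23.   8. -41.  -1. -46.  72.]
GO xyz [ 0.06 -0.07  1.  ] yaw -0.12
```

```bash

python3 -m inch '[{"x":0,"y":0,"z":-0.05,"yaw":0},{"x":0,"y":0,"z":-0.05,"yaw":0},{"x":0,"y":0,"z":0,"yaw":0}]'
python3 -m inch '[{"x":0,"y":0,"z":0,"yaw":0},{"x":0,"y":0,"z":0,"yaw":0}]' -1 30
python3 tilt.py t11 | sed -n '2,8p'; python3 go.py 0.4 -.033 .05 5.3
```

```text
time_s: 21.45
tcp_pos: [0.4026, -0.0331, 0.0791]
eef_rot: [179.1, 4.6, 4.9]
contact_force: [-0.6, -0.3, -2.6]
gripper_width: 0.0441
time_s: 21.62
tcp_pos: [0.4028, -0.0329, 0.0795]
eef_rot: [179.1, 4.6, 4.9]
contact_force: [-0.1, 0.7, -2.6]
gripper_width: 0.0437
30 z tool med [-0.078  -0.0674 -0.0258] y [-0.0275  0.0275]
40 z tool med [-0.0336 -0.0316 -0.0296] y [-0.0196  0.0216]
50 z tool med [-0.0382 -0.0361 -0.0341] y [-0.0196  0.0216]
60 z tool med [-0.0428 -0.0409 -0.0386] y [-0.0195  0.0216]
70 z tool med [-0.0466 -0.0448 -0.0431] y [-0.0197  0.0216]
80 z tool med [-0.0473 -0.045  -0.0364] y [-0.0192  0.0212]
90 z tool med [-0.0321 -0.0264 -0.0177] y [-0.019  0.021]
t 21.67 pos [ 0.4027 -0.0329  0.0794] rot [179.07   4.6    4.91] F [ 0.1 -0.5 -3.6] M [ 0.05 -0.21 -0.02] w 0.044 j [ 23.   8. -41.  -1. -46.  72.]
GO xyz [-0.02 -0.03  1.18] yaw -0.1
```

```bash

python3 -m inch '[{"x":0,"y":0,"z":0.5,"yaw":0},{"x":0,"y":0,"z":0.6,"yaw":0},{"x":0,"y":0,"z":0.4,"yaw":0},{"x":0,"y":0,"z":0.1,"yaw":0}]' -1 18
python3 go.py 0.4 -.033 .03 5.3
python3 -m inch '[{"x":0.1,"y":0,"z":0.15,"yaw":0},{"x":0.1,"y":0,"z":0.1,"yaw":0}]'
python3 -m inch '[{"x":0.1,"y":0,"z":0.1,"yaw":0},{"x":0.1,"y":0,"z":0.1,"yaw":0}]'
python3 tilt.py t12 | sed -n '2,10p'
```

```text
time_s: 22.0
tcp_pos: [0.4008, -0.0336, 0.0393]
eef_rot: [179.1, 4.4, 4.9]
contact_force: [-0.5, 0.4, -3.2]
gripper_width: 0.044
t 22.0 pos [ 0.4008 -0.0336  0.0393] rot [179.13   4.38   4.92] F [-0.5  0.4 -3.2] M [-0.03 -0.12 -0.06] w 0.044 j [ 23.  12. -44.  -1. -39.  72.]
GO xyz [-0.   -0.03  0.37] yaw -0.1
time_s: 22.17
tcp_pos: [0.405, -0.0335, 0.0323]
eef_rot: [179.1, 4.4, 4.9]
contact_force: [0.6, 0.9, -3.1]
gripper_width: 0.044
time_s: 22.33
tcp_pos: [0.4131, -0.0328, 0.0285]
eef_rot: [179.1, 4.2, 5.1]
contact_force: [1.8, -2.6, 6.5]
gripper_width: 0.0439
30 z tool med [-0.078  -0.0675 -0.0169] y [-0.0275  0.0275]
40 z tool med [-0.0204 -0.0192 -0.018 ] y [-0.0197  0.0218]
50 z tool med [-0.0221 -0.0209 -0.0196] y [-0.0197  0.0217]
60 z tool med [-0.0237 -0.0226 -0.0213] y [-0.0197  0.0218]
70 z tool med [-0.0255 -0.0243 -0.0229] y [-0.0197  0.0218]
80 z tool med [-0.0265 -0.0255 -0.0244] y [-0.0197  0.0218]
90 z tool med [-0.0263 -0.025  -0.017 ] y [-0.0196  0.0207]
100 z tool med [0.0194 0.0204 0.0213] y [-0.027  0.027]
110 z tool med [0.0189 0.0199 0.0209] y [-0.0269  0.0269]
```

```bash

python3 -m inch '[{"x":0.08,"y":0,"z":0.1,"yaw":0},{"x":0.08,"y":0,"z":0.1,"yaw":0}]'
python3 tilt.py t13 | sed -n '2,10p'; python3 go.py 0.4 -.033 .03 5.3
```

```text
time_s: 22.55
tcp_pos: [0.4177, -0.0326, 0.0249]
eef_rot: [179.1, 4.2, 5.1]
contact_force: [-12.4, 6.8, 24.0]
gripper_width: 0.0442
30 z tool med [-0.078  -0.0673 -0.016 ] y [-0.0276  0.0275]
40 z tool med [-0.0183 -0.0173 -0.0161] y [-0.0207  0.0217]
50 z tool med [-0.019  -0.0181 -0.0168] y [-0.0208  0.0217]
60 z tool med [-0.0198 -0.0188 -0.0176] y [-0.0206  0.0216]
70 z tool med [-0.0207 -0.0196 -0.0183] y [-0.0207  0.0217]
80 z tool med [-0.0208 -0.0198 -0.0188] y [-0.0207  0.0216]
90 z tool med [-0.0201 -0.017   0.0178] y [-0.0275  0.0264]
100 z tool med [0.0158 0.0168 0.0178] y [-0.0269  0.0268]
110 z tool med [0.0153 0.0163 0.0173] y [-0.0268  0.0269]
t 22.6 pos [ 0.4178 -0.0325  0.0247] rot [179.06   4.19   5.09] F [-6.6  2.2 15. ] M [ 0.99  2.61 -0.11] w 0.0441 j [ 22.  15. -43.  -1. -37.  73.]
GO xyz [-0.73 -0.04 -0.16] yaw -0.05
```

```bash

python3 edge.py t13 .4177 -.0326 .0249 179.1 4.2 5.1 -.019
python3 -m inch '[{"x":-0.1,"y":0,"z":-0.1,"yaw":0},{"x":0,"y":0,"z":-0.05,"yaw":0}]' -1 30
python3 -m inch '[{"x":0,"y":0,"z":-0.3,"yaw":0},{"x":0,"y":0,"z":-0.6,"yaw":0},{"x":0,"y":0,"z":-0.9,"yaw":0},{"x":0,"y":0,"z":-0.9,"yaw":0},{"x":0,"y":0,"z":-0.9,"yaw":0}]'
python3 -m inch '[{"x":0,"y":0,"z":-0.9,"yaw":0},{"x":0,"y":0,"z":-0.9,"yaw":0},{"x":0,"y":0,"z":-0.9,"yaw":0},{"x":0,"y":0,"z":-0.5,"yaw":0},{"x":0,"y":0,"z":0,"yaw":0}]'
python3 tilt.py t14 | sed -n '2,10p'; python3 go.py 0.495 -.318 .22 12
```

```text
far edge x [0.091  0.0921] y [-0.0204  0.0221]
time_s: 22.77
tcp_pos: [0.4157, -0.0325, 0.0291]
eef_rot: [179.1, 4.2, 5.1]
contact_force: [-0.5, 0.2, -2.8]
gripper_width: 0.0438
time_s: 23.18
tcp_pos: [0.4188, -0.0316, 0.12]
eef_rot: [179.0, 4.8, 5.0]
contact_force: [1.3, 0.3, -3.3]
gripper_width: 0.0437
time_s: 23.6
tcp_pos: [0.4267, -0.0294, 0.2108]
eef_rot: [179.1, 4.2, 5.0]
contact_force: [0.1, 0.2, -4.2]
gripper_width: 0.0439
30 z tool med [-0.078  -0.0673 -0.016 ] y [-0.0276  0.0275]
40 z tool med [-0.0181 -0.0172 -0.016 ] y [-0.0196  0.0218]
50 z tool med [-0.0188 -0.0178 -0.0167] y [-0.0197  0.0219]
60 z tool med [-0.0194 -0.0185 -0.0173] y [-0.0197  0.0218]
70 z tool med [-0.0203 -0.0192 -0.018 ] y [-0.0197  0.0218]
80 z tool med [-0.0203 -0.0194 -0.0184] y [-0.0196  0.0218]
90 z tool med [-0.0198 -0.0186 -0.0103] y [-0.0187  0.0209]
t 23.65 pos [ 0.4263 -0.0295  0.2097] rot [179.09   4.29   4.99] F [-0.   0.2 -2.2] M [ 0.03 -0.31  0.01] w 0.0443 j [ 22.   1. -28.  -0. -66.  73.]
GO xyz [ 1.7  11.74 -0.35] yaw -1.75
```

```bash

python3 -m inch '[{"x":0.15,"y":0.8,"z":-0.2,"yaw":-0.2},{"x":0.15,"y":0.95,"z":-0.3,"yaw":-0.2},{"x":0.15,"y":0.95,"z":-0.3,"yaw":-0.2},{"x":0.15,"y":0.95,"z":-0.2,"yaw":-0.2},{"x":0.15,"y":0.95,"z":-0.2,"yaw":-0.2}]'
python3 -m inch '[{"x":0.15,"y":0.95,"z":-0.1,"yaw":-0.2},{"x":0.15,"y":0.95,"z":-0.1,"yaw":-0.2},{"x":0.15,"y":0.95,"z":0,"yaw":-0.2},{"x":0.15,"y":0.95,"z":0,"yaw":0},{"x":0.1,"y":0.8,"z":0,"yaw":0}]'
python3 go.py 0.4963 -.3167 .22 12.4
python3 -m inch '[{"x":0,"y":0.6,"z":0,"yaw":0},{"x":0,"y":0.5,"z":0,"yaw":0},{"x":0,"y":0.3,"z":0,"yaw":0},{"x":0,"y":0,"z":0,"yaw":0}]'
python3 go.py 0.4963 -.3167 .20 12.4
```

```text
time_s: 24.07
tcp_pos: [0.4567, -0.1414, 0.235]
eef_rot: [179.6, 4.8, 9.5]
contact_force: [0.4, 0.1, -3.5]
gripper_width: 0.0437
time_s: 24.48
tcp_pos: [0.4938, -0.2565, 0.2321]
eef_rot: [-179.9, 5.3, 12.0]
contact_force: [0.0, 0.3, -2.8]
gripper_width: 0.0442
t 24.48 pos [ 0.4938 -0.2565  0.2321] rot [-179.88    5.28   12.03] F [ 0.   0.3 -2.8] M [ 0.07 -0.39 -0.01] w 0.0442 j [ -6.  12. -12.   2. -70. 108.]
GO xyz [-0.36  2.38  0.51] yaw -0.09
time_s: 24.82
tcp_pos: [0.4992, -0.2951, 0.2244]
eef_rot: [-179.6, 5.8, 11.8]
contact_force: [-0.5, 0.1, -3.4]
gripper_width: 0.0442
t 24.82 pos [ 0.4992 -0.2951  0.2244] rot [-179.58    5.85   11.81] F [-0.5  0.1 -3.4] M [ 0.03 -0.37 -0.03] w 0.0442 j [-10.  15. -10.   2. -71. 111.]
GO xyz [-0.19  0.83  0.99] yaw -0.15
```

```bash

python3 -m inch '[{"x":-0.1,"y":0.5,"z":0.1,"yaw":-0.1},{"x":-0.05,"y":0.35,"z":0.2,"yaw":-0.05},{"x":0,"y":0.1,"z":0.2,"yaw":0},{"x":0,"y":0,"z":0,"yaw":0}]'
python3 tilt.py t15 | sed -n '2,8p'; python3 go.py 0.4963 -.3167 .18 12.4
python3 - <<'E'
from h import *
p,C=load("t15"); c,s=np.cos(np.radians(12.4)),np.sin(np.radians(12.4)); q=(C-[.5333,-.3096,0]); L=np.stack([q[...,0]*c+q[...,1]*s,-q[...,0]*s+q[...,1]*c,C[...,2]],-1).reshape(-1,3); L=L[~np.isnan(L).any(1)&(abs(L[:,0])<.12)&(abs(L[:,1])<.08)]
z=L[L[:,2]>.19][:,2]
for n,lo,hi in(("narrow",.195,.25),("wide",.143,.158),("plat",.105,.119)):
    u=L[(L[:,2]>lo)&(L[:,2]<hi)]; v=u[u[:,0]>.01]; print(n,len(u),"x far",np.percentile(u[:,0],[98,99.5]),"y",np.percentile(v[:,1],[.5,99.5]) if len(v) else "", "z",np.median(u[:,2]))
E
```

```text
time_s: 25.15
tcp_pos: [0.498, -0.3183, 0.2092]
eef_rot: [-179.4, 6.0, 12.5]
contact_force: [-0.3, -0.2, -3.5]
gripper_width: 0.0441
30 z tool med [-0.0781 -0.0664 -0.0159] y [-0.0275  0.0276]
40 z tool med [-0.018  -0.0171 -0.016 ] y [-0.0199  0.0215]
50 z tool med [-0.0188 -0.0178 -0.0166] y [-0.0199  0.0216]
60 z tool med [-0.0195 -0.0185 -0.0173] y [-0.0199  0.0216]
70 z tool med [-0.0203 -0.0193 -0.018 ] y [-0.0199  0.0215]
80 z tool med [-0.0204 -0.0194 -0.0184] y [-0.0199  0.0215]
90 z tool med [-0.0197 -0.0186 -0.0163] y [-0.0189  0.0206]
t 25.2 pos [ 0.4981 -0.3182  0.2096] rot [-179.38    5.96   12.47] F [ 0.1  0.3 -3.2] M [ 0.02 -0.33 -0.04] w 0.0439 j [-12.  17. -10.   2. -69. 114.]
GO xyz [ 0.07 -0.06  1.19] yaw 0.02
narrow 32166 x far [0.0558 0.0572] y [-0.0235  0.0197] z 0.22125727574965698Traceback (most recent call last):
  File "<stdin>", line 5, in <module>
    return _quantile_unchecked(
        a, q, axis, out, overwrite_input, method, keepdims, weights)
    return _ureduce(a,
                    func=_quantile_ureduce_func,
    ...<5 lines>...
                    overwrite_input=overwrite_input,
                    method=method)
    r = func(a, **kwargs)
    result = _quantile(arr,
                       quantiles=q,
    ...<2 lines>...
                       out=out,
                       weights=wgt)
    slices_having_nans = np.isnan(arr[-1, ...])
                                  ~~~^^^^^^^^^
IndexError: index -1 is out of bounds for axis 0 with size 0
```

View pics/t15.png

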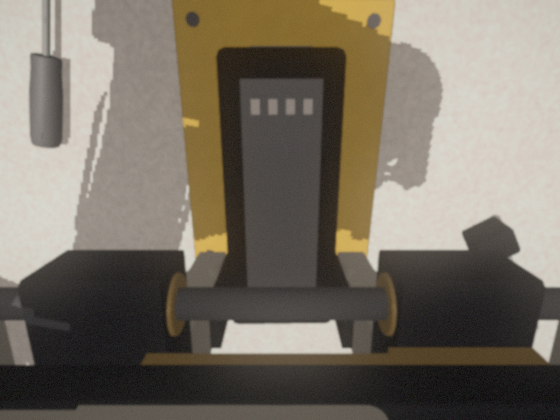

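```bash

python3 -m inch '[{"x":0,"y":-0.05,"z":0.3,"yaw":0},{"x":0,"y":-0.03,"z":0.3,"yaw":0},{"x":0.03,"y":0,"z":0.15,"yaw":0},{"x":0,"y":0,"z":0,"yaw":0}]'
python3 go.py 0.4967 -.3165 .175 12.4
```

```text
time_s: 25.53
tcp_pos: [0.4964, -0.3142, 0.1896]
eef_rot: [-179.4, 5.9, 12.5]
contact_force: [-0.7, 0.2, -3.9]
gripper_width: 0.0438
t 25.53 pos [ 0.4964 -0.3142  0.1896] rot [-179.38    5.89   12.52] F [-0.7  0.2 -3.9] M [-0.01 -0.27  0.05] w 0.0438 j [-12.  17. -12.   2. -67. 114.]
GO xyz [0.05 0.1  0.58] yaw 0.03
```

```bash

python3 -m inch '[{"x":0.03,"y":0.09,"z":0.15,"yaw":0},{"x":0.01,"y":0.0,"z":0.12,"yaw":0},{"x":0.01,"y":0,"z":0.12,"yaw":0},{"x":0.01,"y":0,"z":0.1,"yaw":0}]'
python3 go.py 0.4967 -.3165 .15 12.4
```

```text
time_s: 25.87
tcp_pos: [0.4977, -0.316, 0.1768]
eef_rot: [-179.4, 5.8, 12.6]
contact_force: [-0.9, -0.7, -1.6]
gripper_width: 0.0441
t 25.87 pos [ 0.4977 -0.316   0.1768] rot [-179.43    5.84   12.59] F [-0.9 -0.7 -1.6] M [-0.09 -0.15 -0.01] w 0.0441 j [-12.  18. -13.   2. -65. 114.]
GO xyz [0.07 0.02 1.07] yaw 0.05
```

```bash

python3 -m inch '[{"x":0.01,"y":0,"z":0.12,"yaw":0},{"x":0.01,"y":0,"z":0.12,"yaw":0},{"x":0.01,"y":0,"z":0.12,"yaw":0},{"x":0.01,"y":0,"z":0.12,"yaw":0},{"x":0.01,"y":0,"z":0.12,"yaw":0}]' -1 20
python3 go.py 0.4967 -.3165 .15 12.4
python3 -m inch '[{"x":0.01,"y":0,"z":0.12,"yaw":0},{"x":0.01,"y":0,"z":0.12,"yaw":0},{"x":0.01,"y":0,"z":0.06,"yaw":0},{"x":0,"y":0,"z":0,"yaw":0},{"x":0,"y":0,"z":0,"yaw":0}]'
python3 tilt.py t16 | sed -n '2,8p'; python3 go.py 0.4967 -.3165 .15 12.4
```

```text
time_s: 26.28
tcp_pos: [0.4976, -0.3164, 0.1616]
eef_rot: [-179.5, 5.8, 12.6]
contact_force: [-2.5, 0.1, -0.1]
gripper_width: 0.044
t 26.28 pos [ 0.4976 -0.3164  0.1616] rot [-179.49    5.79   12.59] F [-2.5  0.1 -0.1] M [0.2  0.17 0.03] w 0.044 j [-12.  19. -14.   2. -63. 114.]
GO xyz [0.01 0.   0.46] yaw 0.05
time_s: 26.7
tcp_pos: [0.4974, -0.3164, 0.1529]
eef_rot: [-179.5, 5.8, 12.6]
contact_force: [-0.8, 0.6, -1.1]
gripper_width: 0.0439
30 z tool med [-0.0781 -0.0662 -0.0171] y [-0.0275  0.0275]
40 z tool med [-0.0196 -0.0186 -0.0175] y [-0.0202  0.0213]
50 z tool med [-0.0206 -0.0196 -0.0185] y [-0.0202  0.0213]
60 z tool med [-0.0217 -0.0206 -0.0194] y [-0.0203  0.0212]
70 z tool med [-0.0227 -0.0217 -0.0204] y [-0.0203  0.0211]
80 z tool med [-0.023  -0.0221 -0.0211] y [-0.0204  0.0211]
90 z tool med [-0.0222 -0.021  -0.0129] y [-0.0189  0.0201]
t 26.75 pos [ 0.4974 -0.3164  0.153 ] rot [-179.49    5.8    12.59] F [-1.4  0.5  0. ] M [0.16 0.03 0.02] w 0.0437 j [-12.  19. -14.   2. -62. 114.]
GO xyz [-0.02  0.    0.12] yaw 0.05
```

```bash

python3 -m inch '[{"x":0.02,"y":0,"z":0.1,"yaw":0},{"x":0.01,"y":0,"z":0.08,"yaw":0},{"x":0,"y":0,"z":0,"yaw":0},{"x":0,"y":0,"z":0,"yaw":0},{"x":0,"y":0,"z":0,"yaw":0}]'
python3 go.py 0.4967 -.3165 .15 12.4
python3 -m inch '[{"x":0,"y":0,"z":0,"yaw":0},{"x":0,"y":0,"z":0,"yaw":0},{"x":0,"y":0,"z":0,"yaw":0},{"x":0,"y":0,"z":0,"yaw":0},{"x":0,"y":0,"z":0,"yaw":0}]' 1
python3 -m inch '[{"x":0,"y":0,"z":-0.3,"yaw":0},{"x":0,"y":0,"z":-0.6,"yaw":0},{"x":0,"y":0,"z":-0.9,"yaw":0},{"x":0,"y":0,"z":-1,"yaw":0},{"x":0,"y":0,"z":-0.9,"yaw":0}]'
python3 -m inch '[{"x":0,"y":0,"z":-0.9,"yaw":0},{"x":0,"y":0,"z":-0.5,"yaw":0},{"x":0,"y":0,"z":0,"yaw":0}]'
python3 place.py p2 wrist; python3 place.py p3 top; python3 place.py p4 scene
python3 - <<'E'
import cv2,numpy as np
a,b=cv2.imread("pics/p2.png"),cv2.imread("pics/p4.png")
cv2.imwrite("pics/fin.png",np.hstack([cv2.resize(a,(400,300)),cv2.resize(b[110:300,120:420],(400,300))]))
E
```

```text
time_s: 27.17
tcp_pos: [0.4979, -0.3165, 0.1486]
eef_rot: [-179.5, 5.8, 12.6]
contact_force: [-1.7, 0.9, 0.4]
gripper_width: 0.0441
t 27.17 pos [ 0.4979 -0.3165  0.1486] rot [-179.53    5.78   12.59] F [-1.7  0.9  0.4] M [0.13 0.09 0.01] w 0.0441 j [-12.  19. -15.   2. -62. 114.]
GO xyz [-0.05 -0.01 -0.05] yaw 0.05
time_s: 27.58
tcp_pos: [0.4994, -0.3169, 0.1491]
eef_rot: [-179.6, 5.6, 12.6]
contact_force: [0.4, 0.0, -0.0]
gripper_width: 0.0715
time_s: 28.0
tcp_pos: [0.5059, -0.3145, 0.2408]
eef_rot: [-179.3, 6.1, 12.6]
contact_force: [1.0, -0.4, 0.3]
gripper_width: 0.0875
time_s: 28.25
tcp_pos: [0.5118, -0.3151, 0.2847]
eef_rot: [-179.6, 5.7, 12.6]
contact_force: [-0.4, -0.7, 0.4]
gripper_width: 0.0875
platform ((533.061767578125, -309.895751953125), (176.59906005859375, 128.0901336669922), 11.416685104370117) z 0.08880234745764354
pack ((534.2940063476562, -309.3692626953125), (107.75050354003906, 60.20405197143555), 12.710986137390137) z 0.126422076486334 tilt deg [-0.0385 -0.1929]
pack ((535.532470703125, -308.61199951171875), (108.94051361083984, 44.06886291503906), 12.971407890319824) z 0.1650893130899188 tilt deg [-0.1525  0.0534]
platform ((534.0855712890625, -309.5549011230469), (179.09396362304688, 130.6105499267578), 12.058836936950684) z 0.08854831749595848
platform ((538.6834716796875, -311.4535217285156), (183.5819854736328, 130.68687438964844), 12.098695755004883) z 0.08589390977728018
pack ((541.9096069335938, -307.53021240234375), (112.08914184570312, 46.0415153503418), 12.605389595031738) z 0.16219150251028758 tilt deg [-0.0876  0.5353]
```

View pics/fin.png

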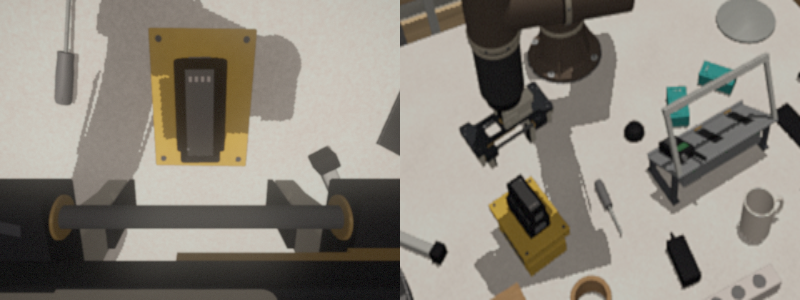

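```bash
python3 -m inch '[{"x":0,"y":0,"z":-0.1,"yaw":0},{"x":0,"y":0,"z":0,"yaw":0},{"x":0,"y":0,"z":0,"yaw":0},{"x":0,"y":0,"z":0,"yaw":0},{"x":0,"y":0,"z":0,"yaw":0}]'; python3 -c "
from plant import r
print(r.get_state()['contact_force']); print(r.close_job())"
```

```text
time_s: 28.82
tcp_pos: [0.5085, -0.3136, 0.279]
eef_rot: [-179.2, 6.3, 12.6]
contact_force: [-0.3, -0.1, 0.8]
gripper_width: 0.0876
[-0.33276711 -0.13016015  0.8180719 ]
the job is handed in; nothing more can be done
None
```

Both packs are on the lift as asked, the wide one first and the narrow one on top of it. I handed the job in at 28.8 s of the 67 s allowed.

**How it was done:** I took each pack near its low end, with the tool upright and just in front of the light bar. I then levelled it by pressing it gently on a clear patch of table. After that I lowered it onto the lift until the platform carried its weight, and opened the gripper.

**Last checks from the wrist camera:**

| Item | Centre from platform centre | Direction | Tilt |
|---|---|---|---|
| Platform | – | 11.4° | – |
| Wide pack | about 1 mm | 12.7° | under 0.2° |
| Narrow pack | about 3 mm (1.5 mm from the wide pack's centre) | 13.0° | under 0.2° |

- **Platform:** it settled about 51 mm down. That is less than the 67 mm quoted, and it fits the lighter packs I felt at the wrist, about 0.4 and 0.35 kg.
- **Robot:** nothing was touching it at the end. The highest wrist force I read was about 38 N, while levelling the wide pack on the table.
- **Everything else:** in the final pictures the radio is still in the rack, and the loose items in view appear undisturbed.

**Where the checks were weak or disagreed:**
- The scene camera put everything about 5 mm further out in x. It showed the narrow pack about 5 mm off the platform centre, against 3 mm from the wrist camera.
- The top camera confirmed only the platform, because its pack readings gave no result.
- The tool leaned by up to 6° during the second half. The packs still ended up flat.

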